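# Seal a batch of stone samples

## Robot

A 6-joint arm with a two-finger parallel gripper is mounted at the origin on the work surface. World frame = base frame: x ahead of the robot, y to its left, z up, the work surface at z = 0. Lengths are in m, angles in rad, forces in N, time in s.
With the tool pointing down it reaches from about 0.35 to 0.975 m from the base axis. Payload 4.9 kg.
Tool frame: the origin (TCP) lies at the very end of the fingers, on their centre line; the grasp point (between the pads) lies 19 mm behind it (ctrl.tcp_to_grasp is the z of the grasp point in the tool frame, in m); z points along the fingers, y is the line along which they close (so a half turn about z gives the same grasp; the last joint's range is limited). The gripper opens to 85 mm and grips with 20 to 120 N. Pads are 22 mm wide; open, the fingers measure 114 mm over their backs; the gripper's body (76 mm by 85 mm) begins 54 mm behind the grasp point. The pads swing forward as they close: fully open they stand 13 mm farther back than shut.
Start: joints at [1.148, 0.053, 1.613, -0, 1.476, -0.119], TCP at [0.187, 0.596, 0.231] pointing down, gripper open.
Joint ranges: [-3.01, 3.01], [-1.01, 2.22], [0.06, 2.58], [-1.02, 4.17], [0.09, 2.62], [-3.14, 3.14]. Speed limits (rad/s): [2.57, 2.57, 3.14, 3.14, 3.14, 3.14].

## Interface

Orientations are given as a rotation vector (axis times angle).
In Python, from station import ctrl, eyes, job, nets gives the robot as it stands. The module is installed in compiled form; this text tells all that it offers.
- The arm moves only by the tool jog_arm, never from a script. Its argument "commands" is one flat list of numbers, 7 for each row, row after row: the shift along the tool's x, y, z each as a share of 0.06 m, from -1 to 1, then the turn, a rotation vector about the tool's x, y, z each as a share of 0.1 rad, from -1 to 1, then the finger opening in mm, from 0 to 85.4. In form: [x, y, z, ax, ay, az, grip, x, y, z, ax, ay, az, grip, ...]. A call has 1 to 20 rows; each row shifts and turns the commanded pose from where the row before left it, along the tool's axes as they then stand; what a row does not reach is not made up. A row lasts 1/8 s, in which the tool goes at most 62.5 mm and 10.7 degrees, less where a joint would pass 70% of its speed; a pose out of reach is approached as far as the arm can. A call with a number of a shift or a turn outside -1 to 1 is refused whole. A call with a gripper value outside its range is refused whole. The fingers move at their own pace and stop on an object; "newtons" is the grip in N (left out, the last holds). Time passes only in rows, so rows that do not move let the fingers close. It gives the time, the measured TCP pose, the force, the opening and the grip force at its end, in the units of the state.
- ctrl.get_obs(): the state, without advancing time (a new reading comes with each control period).
- eyes.get_image(name): name is "side" or "top"; returns a dict with "image" (384x512x3 uint8, red, green, blue), "z_map" (384x512 float32, m along the optical axis (not along the pixel's ray), 0 where there is no reading), "K" (3x3 intrinsics, pixels), "cam_to_world" (4x4, takes a point from camera to world coordinates). Camera axes: x right, y up, looking along -z (the intrinsics and any distortion apply to the point x, -y, -z); pixel columns grow to the right and rows downward; lengths in m; the calibration is good to about 2 mm. A picture is of the moment at which its call begins.
- job.finish_job(): hands the job in; it is judged then, once.
Trained networks look in the newest picture that a camera, given by its name, has taken for a name from the list of things; names that differ only in an ending like _2 or _b are one class to them, and where a whole thing is asked for, a point or a joint stands for the part that bears it (a point fixed in the world has none). Each returns a list of dicts, best first, with "p" (0 to 1); they miss things now and then, are a little off and sometimes report something else, mostly with a low value. They report only what shows in the picture. A call takes as long as a camera call. They do not tell look-alikes from the thing itself.
- nets.silhouettes(camera, name): "mask" (384x512 bool, what is visible of it) and "bbox" ([left, top, right, bottom] in pixels, round what is visible of it).
The state is a dict: "t": time; "q": joint angles; "dq": joint speeds; "effort": joint torques, N m; "tool_pos": TCP position; "tool_rot": TCP orientation; "contact_force": force on the tool from outside, world axes, zero at the start; "wrist_torque": the same for the moment, N m; "opening": finger opening in m; "grip_force": force on a finger pad.
Only numpy, scipy, OpenCV 4.12 (cv2) and the standard library are available. Lean on these libraries where they do the work, as an engineer would, in place of code of your own. Each camera call takes 0.05 s, during which the arm holds its last target. There are 200 camera calls.

## Task

Get this batch of stone samples ready and spray it with sealer: crank the extraction handwheel clockwise until its handle stands at the green mark, and pack all the loose stone samples upright side by side in the aluminium tray, each resting on its floor. Only then press the red nozzle cap of the canister right down and let it spring back up, twice, and afterwards crank the handwheel back anticlockwise until it is shut again, its handle at the red mark. Never spray unless the extraction is open, and leave the mallet, chisel and jar where they are.

Things in the scene. Friction and masses are not known exactly. Their poses are not given: they have to be found in the camera images.
- tray: (Sizes in mm.) Fixed aluminium spray tray, open on top: outside 78 (x) by 280 (y), inside 66 by 268, floor 6 above the bench, rim 17 above the bench, walls 6. Origin: underside centre; x across the tray, y along it.
- limestone: Stone sample, pale cream block with a round boss on top; 40 (x) by 56 (y) by 42 high, about 0.2 kg. Origin: underside centre; z up. Best gripped on its two y faces (56 apart), above the tray's rim when standing in it. May be absent.
- slate: Stone sample, dark grey block with a darker rectangle on top; 36 (x) by 56 (y) by 40 high, about 0.2 kg. Origin: underside centre; z up. Best gripped on its two y faces (56 apart), above the tray's rim when standing in it. May be absent.
- sandstone: Stone sample, yellow-brown block with three dark lines on top; 38 (x) by 56 (y) by 42 high, about 0.2 kg. Origin: underside centre; z up. Best gripped on its two y faces (56 apart), above the tray's rim when standing in it. May be absent.
- marble: Stone sample, white marble block with a small brass diamond on top; 36 (x) by 56 (y) by 42 high, about 0.2 kg. Origin: underside centre; z up. Best gripped on its two y faces (56 apart), above the tray's rim when standing in it. May be absent.
- moulding: Stone sample, red stone moulding: foot 44 thick and 20 high, upper part 32 thick; 44 (x) by 56 (y) by 42 high, about 0.2 kg. Origin: underside centre; z up. Best gripped on its two y faces (56 apart), above the tray's rim when standing in it. May be absent.
- drum: Stone sample, pale fluted column drum, a round cylinder of diameter 50, 44 high, about 0.2 kg. Origin: underside centre; z up. Any way round is fine. May be absent.
- canister: Fixed white and blue sealer canister, diameter 66, in a clamp foot of diameter 92, standing beyond the tray; z up. Origin: underside centre.
- cap_top (a point): Centre of the top of the canister's red nozzle cap (diameter 28, 196 above the bench when up). It is pressed straight down.
- cap (a joint): Nozzle cap travel in m: 0 up, 0.007 fully down; a spring pushes it back up (about 2.5 N to start, 7.4 N at the bottom).
- damper: Fixed grey round base of the extraction damper, diameter 170, 12 high, with a red mark (shut) and a green mark (open) on its upper face. Origin: underside centre, on the wheel's axis.
- wheel_axis (a point): Point on the handwheel's vertical axis, 62 above the bench (top of the hub; wheel rim 112 across outside, its top 58 above the bench).
- crank (a point): Top centre of the black upright crank handle on the yellow handwheel: handle diameter 19, from 54 to 100 above the bench, 45 from the axis. The handle is fixed to the wheel, and may turn between the fingers.
- green_mark (a point): Centre of the green mark on the damper base, 70 from the axis. The damper is open when the crank handle stands in the direction of this mark from the axis.
- red_mark (a point): Centre of the red mark on the damper base, 70 from the axis. The damper is shut when the crank handle stands in the direction of this mark from the axis.
- handwheel (a joint): Handwheel angle in rad, growing clockwise seen from above; 0 is the red mark (shut), 4.0 the green mark (open); hard stops at -0.4 and 5.2. It stays where it is left; about 0.12 N m (3 N at the handle) turns it.
- mallet: Bystander: wooden mallet standing on its head, 80 across, 175 high. Origin: underside centre.
- chisel: Bystander: blue-handled chisel lying on the bench, about 195 long. Origin: on the bench under its middle.
- pot: Bystander: jar, diameter 70, 80 high. Origin: underside centre.
There are look-alikes about, which are no part of the job. What is shaped like the moulding but turquoise is not meant.

How it is judged:
On the way, in this order (a step that is already met when the one before it is completed fails the run):
1. extraction damper open at the green mark and every stone sample standing in the tray (value of joint handwheel between 3.85 and 4.15 rad and x of limestone in the frame of tray between -0.033 and 0.033 m and y of limestone in the frame of tray between -0.134 and 0.134 m and z of limestone in the frame of tray between 0.003 and 0.01 m and angle between each of limestone, slate, sandstone, marble, moulding, drum's own z axis and vertical below 0.1 rad and linear speed of each of limestone, slate, sandstone, marble, moulding, drum below 0.02 m/s and x of slate in the frame of tray between -0.033 and 0.033 m and y of slate in the frame of tray between -0.134 and 0.134 m and z of slate in the frame of tray between 0.003 and 0.01 m and x of sandstone in the frame of tray between -0.033 and 0.033 m and y of sandstone in the frame of tray between -0.134 and 0.134 m and z of sandstone in the frame of tray between 0.003 and 0.01 m and x of marble in the frame of tray between -0.033 and 0.033 m and y of marble in the frame of tray between -0.134 and 0.134 m and z of marble in the frame of tray between 0.003 and 0.01 m and x of moulding in the frame of tray between -0.033 and 0.033 m and y of moulding in the frame of tray between -0.134 and 0.134 m and z of moulding in the frame of tray between 0.003 and 0.01 m and x of drum in the frame of tray between -0.033 and 0.033 m and y of drum in the frame of tray between -0.134 and 0.134 m and z of drum in the frame of tray between 0.003 and 0.01 m), for 0.2 s.
2. nozzle cap pressed down, first time (value of joint cap above 0.0045 m), for 0.1 s.
3. nozzle cap back up, first time (value of joint cap below 0.0015 m), for 0.1 s.
4. nozzle cap pressed down, second time (value of joint cap above 0.0045 m), for 0.1 s.
5. nozzle cap back up, second time (value of joint cap below 0.0015 m), for 0.1 s.
At the end, for the whole second after the job is handed in: Every stone sample present stands upright (within 0.1 rad) and at rest on the tray's floor inside its walls, the handwheel is shut again at the red mark (0 rad, within 0.15), and the nozzle cap is up after two presses (each past 4.5 of its 7 mm) (value of joint handwheel between -0.15 and 0.15 rad and x of limestone in the frame of tray between -0.033 and 0.033 m and y of limestone in the frame of tray between -0.134 and 0.134 m and z of limestone in the frame of tray between 0.003 and 0.01 m and angle between each of limestone, slate, sandstone, marble, moulding, drum's own z axis and vertical below 0.1 rad and linear speed of each of limestone, slate, sandstone, marble, moulding, drum below 0.02 m/s and x of slate in the frame of tray between -0.033 and 0.033 m and y of slate in the frame of tray between -0.134 and 0.134 m and z of slate in the frame of tray between 0.003 and 0.01 m and x of sandstone in the frame of tray between -0.033 and 0.033 m and y of sandstone in the frame of tray between -0.134 and 0.134 m and z of sandstone in the frame of tray between 0.003 and 0.01 m and x of marble in the frame of tray between -0.033 and 0.033 m and y of marble in the frame of tray between -0.134 and 0.134 m and z of marble in the frame of tray between 0.003 and 0.01 m and x of moulding in the frame of tray between -0.033 and 0.033 m and y of moulding in the frame of tray between -0.134 and 0.134 m and z of moulding in the frame of tray between 0.003 and 0.01 m and x of drum in the frame of tray between -0.033 and 0.033 m and y of drum in the frame of tray between -0.134 and 0.134 m and z of drum in the frame of tray between 0.003 and 0.01 m and value of joint cap below 0.0015 m); the robot touches nothing.
It fails at once if the mallet is moved more than 3 cm or knocked over (distance of mallet from where it was at the start of the episode above 0.03 m or angle between mallet's own z axis and vertical above 0.5 rad).
It fails at once if the chisel is moved more than 3 cm or knocked over (distance of chisel from where it was at the start of the episode above 0.03 m).
It fails at once if the pot is moved more than 3 cm or knocked over (distance of pot from where it was at the start of the episode above 0.03 m or angle between pot's own z axis and vertical above 0.5 rad).
It fails at once if the nozzle cap is pressed while the extraction damper is not open at the green mark (value of joint cap above 0.004 m and (value of joint handwheel below 3.8 rad or value of joint handwheel above 4.2 rad)).
Of limestone, slate, sandstone, marble, moulding, drum only 4 to 6 are there at a start; the rules pass over those that are not, and their reading is None.
At some moment in a run one of limestone, slate, sandstone, marble, moulding, drum may be knocked a few centimetres aside while the robot is not near it.
It also fails if it takes over 210 s, if anything falls off the work surface, if the arm or the gripper's body presses on something with over 40 N, if the wrist force passes 120 N, or if a joint passes its speed limit or range.

## Working session

There is one attempt and no reset: what is moved stays moved. The work goes in short steps, Python scripts to look and compute and a tool call to move; the robot and the scene stay as the last step left them, time stands still between calls to the robot, and variables do not carry over. Pictures are saved under pics/ and viewed, at most 14 in all, crops included, and the job is handed in when it is done.

Besides the shell and the picture viewer there is one more tool, called after "Emit:" by a JSON object that holds its "method" and its "body", one argument or row to a line. jog_arm: Moves the arm, as the interface text tells. Shift numbers are shares of 0.06 m and turn numbers shares of 0.1 rad, none past 1 either way. Its arguments: {"type":"object","properties":{"commands":{"type":"array","items":{"type":"number"}},"newtons":{"type":"number"}},"required":["commands"]}

```bash
mkdir -p pics
cat > h.py <<'E'
import numpy as np, cv2
from station import ctrl, eyes, job, nets
from scipy.spatial.transform import Rotation as R
def cloud(d):
    z=d["z_map"]; K=d["K"]; v,u=np.mgrid[:384,:512]
    p=np.stack([(u-K[0,2])/K[0,0]*z,-(v-K[1,2])/K[1,1]*z,-z],-1)
    T=d["cam_to_world"]; w=p@T[:3,:3].T+T[:3,3]; w[z<=0]=np.nan
    return w
def save(d,n): cv2.imwrite(f"pics/{n}.png",cv2.cvtColor(d["image"],cv2.COLOR_RGB2BGR))
def obs():
    o=ctrl.get_obs(); print({k:np.round(o[k],4).tolist() for k in("t","q","tool_pos","tool_rot","contact_force","opening","grip_force")}); return o
E
python3 - <<'E'
from h import *
o=obs(); print(R.from_rotvec(o["tool_rot"]).as_matrix().round(3), ctrl.tcp_to_grasp)
for c in("top","side"):
    d=eyes.get_image(c); save(d,c+"0"); print(c,d["K"].tolist(),d["cam_to_world"].round(3).tolist())
    np.savez(c+"0.npz",**d)
    for n in "tray limestone slate sandstone marble moulding drum canister cap_top damper crank mallet chisel pot".split():
        for r in nets.silhouettes(c,n)[:3]:
            w=cloud(d)[r["mask"]]; print(c,n,round(r["p"],2),np.array(r["bbox"]).astype(int).tolist(),np.nanmedian(w,0).round(3),np.nanmax(w[:,2]).round(3))
E
```

```text
{'t': 0.0, 'q': [1.148, 0.0534, 1.6143, -0.0, 1.476, -0.119], 'tool_pos': [0.1867, 0.5958, 0.2301], 'tool_rot': [-0.4753, -3.1049, 0.0031], 'contact_force': [-0.3735, 0.0076, -0.0317], 'opening': 0.0854, 'grip_force': 0.0}
[[-0.954  0.299 -0.001]
 [ 0.299  0.954 -0.002]
 [ 0.    -0.002 -1.   ]] -0.0187
top [[469.4525526477132, 0.0, 251.4891376568913], [0.0, 469.4525526477132, 192.94491991922766], [0.0, 0.0, 1.0]] [[0.026, 0.997, -0.071, 0.503], [-1.0, 0.026, -0.002, 0.024], [0.0, 0.071, 0.997, 1.739], [0.0, 0.0, 0.0, 1.0]]
top tray 0.58 [234, 222, 308, 247] [ 0.477 -0.052  0.007] 0.035
top limestone 0.46 [205, 177, 221, 185] [0.664 0.168 0.041] 0.053
top slate 0.59 [166, 211, 185, 221] [0.542 0.305 0.039] 0.05
top sandstone 0.76 [192, 239, 210, 255] [0.424 0.198 0.042] 0.052
top marble 0.45 [196, 208, 216, 225] [0.535 0.196 0.041] 0.054
top moulding 0.78 [130, 209, 153, 225] [0.537 0.421 0.039] 0.052
top moulding 0.58 [126, 231, 142, 247] [0.444 0.446 0.039] 0.054
top drum 0.56 [164, 240, 176, 252] [0.428 0.319 0.043] 0.054
top cap_top 0.45 [269, 184, 275, 190] [ 0.634 -0.037  0.198]
[... 1223 characters left out ...]
ng 0.8 [256, 310, 275, 338] [0.537 0.436 0.038] 0.047
side drum 0.34 [305, 249, 321, 277] [0.423 0.213 0.04 ] 0.048
side canister 0.66 [236, 160, 263, 221] [ 0.631 -0.013  0.084] 0.2
side cap_top 0.53 [246, 165, 255, 171] [ 0.631 -0.029  0.191] 0.2
side damper 0.93 [278, 147, 322, 179] [ 0.485 -0.318  0.014] 0.103
side crank 0.79 [285, 146, 316, 163] [ 0.482 -0.329  0.057] 0.103
side crank 0.28 [246, 166, 254, 174] [ 0.632 -0.029  0.19 ] 0.2
side mallet 0.95 [226, 137, 248, 183] [ 0.707 -0.218  0.066] 0.197
side chisel 0.53 [175, 253, 225, 291] [0.749 0.271 0.012] 0.02
side chisel 0.17 [299, 283, 317, 307] [0.426 0.332 0.041] 0.051
side pot 0.85 [208, 196, 227, 225] [0.745 0.035 0.056] 0.086
```

Run:
```python
import cv2
a=cv2.imread("pics/top0.png")[135:275,115:315]; cv2.imwrite("pics/top0c.png",cv2.resize(a,(800,560),interpolation=cv2.INTER_CUBIC))
a=cv2.imread("pics/side0.png")[125:365,165:365]; cv2.imwrite("pics/side0c.png",cv2.resize(a,(500,600),interpolation=cv2.INTER_CUBIC))
a=cv2.imread("pics/top0.png")[195:275,310:390]; cv2.imwrite("pics/wheel0.png",cv2.resize(a,(560,560),interpolation=cv2.INTER_CUBIC))
```

```text
(no output)
```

View pics/top0c.png

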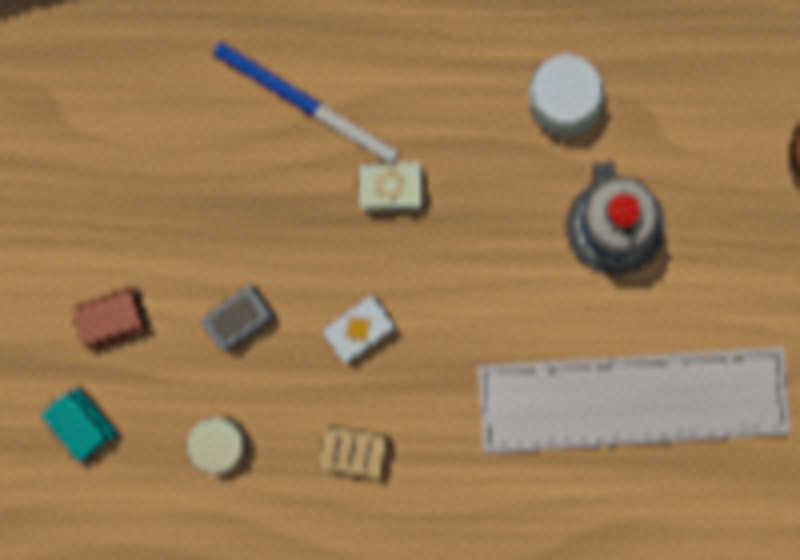

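View pics/side0c.png

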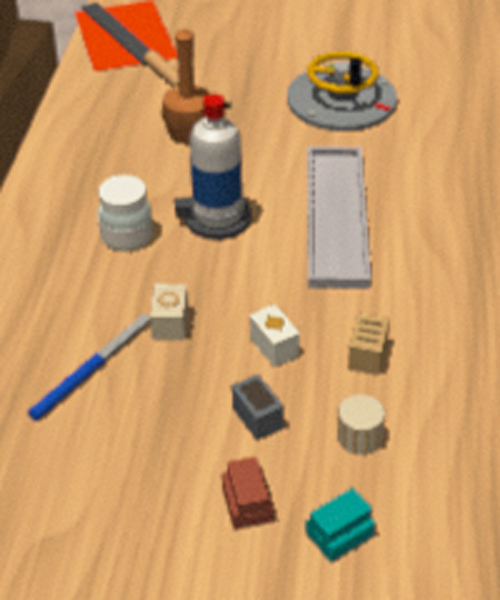

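View pics/wheel0.png

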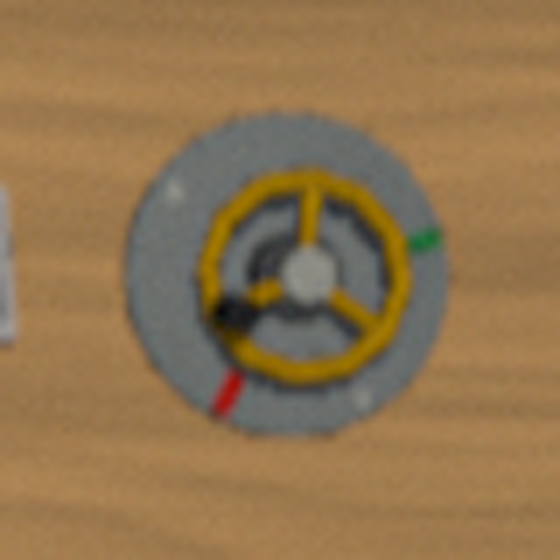

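```bash
cat >> h.py <<'E'
def rect(P):
    c,s,a=cv2.minAreaRect((P*1000).astype(np.float32)); 
    if s[0]<s[1]: s=(s[1],s[0]); a+=90
    return np.array(c)/1000,np.array(s),np.deg2rad((a+90)%180-90)   # centre, long/short mm, heading of long axis
def stones(d,zlo=0.030,zhi=0.06):
    """blobs of raised points in the top view: mean of top points, long-axis heading"""
    w=cloud(d); m=((w[...,2]>zlo)&(w[...,2]<zhi)&(w[...,0]>.3)&(w[...,0]<.72)&(w[...,1]>-.22)&(w[...,1]<.55)).astype(np.uint8)
    n,L,st,_=cv2.connectedComponentsWithStats(m,connectivity=4); out=[]
    for i in range(1,n):
        if st[i,4]<40: continue
        P=w[L==i]; c=P[:,:2].mean(0); e,v=np.linalg.eigh(np.cov(P[:,:2].T)); a=v[:,1]; h=np.arctan2(a[1],a[0])
        h=(h+np.pi/2)%np.pi-np.pi/2
        rc,rs,rh=rect(P[:,:2]); out.append((c,h,np.sqrt(12*e[::-1])*1000,rc,rs,rh,np.median(P[:,2]),d["image"][L==i].mean(0).astype(int),len(P)))
    return out
E
python3 - <<'E'
from h import *
d=dict(np.load("top0.npz"))
for s in stones(d): print(*[np.round(x,3).tolist() for x in s])
# noise, colour edge fit of tray
w=cloud(d); hsv=cv2.cvtColor(d["image"],cv2.COLOR_RGB2HSV)
sub=np.s_[214:256,226:318]
m=np.zeros((384,512),bool); m[sub]=hsv[sub][...,1]<60
n,L,st,_=cv2.connectedComponentsWithStats(m.astype(np.uint8)); i=1+np.argmax(st[1:,4]); m=L==i
P=w[m]; print("tray",st[i],P[:,:2].mean(0),rect(P[:,:2]), np.percentile(P[:,2],[5,25,50,75,95]).round(4))
e,v=np.linalg.eigh(np.cov(P[:,:2].T)); print(np.sqrt(12*e)*1000,np.arctan2(v[1,1],v[0,1]))
print("bench z", np.nanmedian(w[260:290,200:300,2]), np.nanstd(w[260:290,200:300,2]))
# moulding foot
s=stones(d)
for t in s:
    if t[7][0]>t[7][1]*1.3 and t[7][2]<120 or t[7][1]>t[7][0]*1.5:
        q=(w[...,:2]-t[0]); near=(np.linalg.norm(q,axis=-1)<.04)&(w[...,2]>.010)
        ca,sa=np.cos(t[1]),np.sin(t[1]); X=q[near]@np.array([[ca,sa],[-sa,ca]]).T
        for lo,hi in((.01,.027),(.03,.06)):
            k=(w[near][:,2]>lo)&(w[near][:,2]<hi); print("mould",t[7],lo,k.sum(),np.percentile(X[k],[3,50,97],axis=0).round(4).tolist())
E
```

```text
[0.665, 0.171] -1.399 [55.893, 40.688] [0.665, 0.171] [55.134, 39.773] -1.454 0.042 [166, 167, 140] 169
[0.542, 0.307] -0.973 [56.443, 36.483] [0.542, 0.307] [56.73, 36.665] -0.935 0.04 [100, 96, 89] 159
[0.538, 0.423] -1.206 [59.222, 34.157] [0.538, 0.423] [57.525, 36.864] -1.194 0.041 [139, 86, 68] 152
[0.535, 0.196] -0.911 [56.8, 36.322] [0.535, 0.197] [56.669, 36.378] -0.917 0.042 [166, 162, 147] 158
[0.442, 0.449] 0.695 [57.311, 35.469] [0.44, 0.451] [55.763, 36.576] 0.718 0.041 [21, 124, 116] 155
[0.427, 0.32] -0.19 [44.209, 43.84] [0.427, 0.32] [47.629, 46.873] -1.564 0.044 [164, 162, 135] 158
[0.424, 0.197] 1.416 [56.34, 38.844] [0.424, 0.197] [55.821, 38.132] 1.432 0.042 [156, 132, 91] 168
tray [ 235  222   77   26 1667] [nan nan] (array([ 0.4752691 , -0.05603262]), array([275.82809448,  78.3507843 ]), np.float64(-1.4866610508797056)) [nan nan nan nan nan]
[nan nan] nan
bench z 0.00027348710555741285 0.004110519544048566
mould [139  86  68] 0.01 46 [[-0.0249, -0.0214], [0.0095, -0.0146], [0.0284, 0.0229]]
mould [139  86  68] 0.03 152 [[-0.0272, -0.0152], [-0.0001, 0.0001], [0.0273, 0.0159]]
mould [ 21 124 116] 0.01 45 [[-0.0276, -0.0232], [0.0009, -0.0175], [0.0254, 0.0228]]
mould [ 21 124 116] 0.03 155 [[-0.0268, -0.0156], [-0.0008, -0.0004], [0.0264, 0.0171]]
```

```bash
cat >> h.py <<'E'
def plane(d,uv,z):
    uv=np.atleast_2d(uv).astype(float); K=d["K"]; T=d["cam_to_world"]
    r=np.c_[(uv[:,0]-K[0,2])/K[0,0],-(uv[:,1]-K[1,2])/K[1,1],-np.ones(len(uv))]@T[:3,:3].T
    return (T[:3,3]+r*((z-T[2,3])/r[:,2])[:,None])[:,:2]
E
python3 - <<'E'
from h import *
for cam,sub in(("top",np.s_[214:256,226:318]),):
    d=dict(np.load(cam+"0.npz")); w=cloud(d); hsv=cv2.cvtColor(d["image"],cv2.COLOR_RGB2HSV)
    m=np.zeros((384,512),np.uint8); m[sub]=hsv[sub][...,1]<60
    n,L,st,_=cv2.connectedComponentsWithStats(m); i=1+np.argmax(st[1:,4]); m=(L==i)
    m=cv2.morphologyEx(m.astype(np.uint8),cv2.MORPH_CLOSE,np.ones((5,5)))
    v,u=np.nonzero(m); P=plane(d,np.c_[u,v],.017)
    e,V=np.linalg.eigh(np.cov(P.T)); print(P.mean(0),np.sqrt(12*e)*1000,np.arctan2(V[1,1],V[0,1]),rect(P))
# rim points by depth in side view
d=dict(np.load("side0.npz")); w=cloud(d)
hsv=cv2.cvtColor(d["image"],cv2.COLOR_RGB2HSV); m=np.zeros((384,512),np.uint8); sub=np.s_[178:250,282:320]; m[sub]=hsv[sub][...,1]<60
n,L,st,_=cv2.connectedComponentsWithStats(m); i=1+np.argmax(st[1:,4]); v,u=np.nonzero(L==i); P=plane(d,np.c_[u,v],.017)
e,V=np.linalg.eigh(np.cov(P.T)); print("side",P.mean(0),np.sqrt(12*e)*1000,np.arctan2(V[1,1],V[0,1]),rect(P))
# side tops of stones
for cam in("side",):
    for s in stones(d,.034,.06): print(np.round(s[0],4),s[2].round(0),s[6].round(4),s[7])
# wheel
t=dict(np.load("top0.npz")); w=cloud(t); hsv=cv2.cvtColor(t["image"],cv2.COLOR_RGB2HSV); im=t["image"].astype(int)
sub=np.zeros((384,512),bool); sub[200:270,315:385]=1
yel=sub&(hsv[...,0]>18)&(hsv[...,0]<30)&(hsv[...,1]>170)
v,u=np.nonzero(yel); P=plane(t,np.c_[u,v],.058); c,r=cv2.minEnclosingCircle((P*1000).astype(np.float32)); print("rim",c,r)
base=sub&(hsv[...,1]<60)&(hsv[...,2]>60); v,u=np.nonzero(base); P=plane(t,np.c_[u,v],.012); k=np.linalg.norm(P-np.array([.488,-.337]),axis=1)<.1; h=cv2.convexHull((P[k]*1000).astype(np.float32)); c,r=cv2.minEnclosingCircle(h); print("base",c,r,cv2.fitEllipse(h))
gre=sub&(im[...,1]>im[...,0]+40)&(im[...,1]>im[...,2]+20); red=sub&(im[...,0]>im[...,1]+90)&(hsv[...,0]<8)
for n,m,z in(("g",gre,.012),("r",red,.012),("crank",sub&(w[...,2]>.08),.1),("dark",sub&(im.sum(-1)<120),.1)):
    v,u=np.nonzero(m); print(n,m.sum(),plane(t,np.c_[u,v],z).mean(0).round(4),(w[m][:,2]).max() if m.any() else 0)
for cam,dd in(("top",t),("side",d)):
    I=dd["image"].astype(int); ww=cloud(dd); m=(I[...,0]>130)&(I[...,1]<60)&(I[...,2]<60)&(ww[...,2]>.15); v,u=np.nonzero(m); print("cap",cam,m.sum(),plane(dd,np.c_[u,v],.19 if cam=="side" else .196).mean(0),np.percentile(ww[m][:,2],[50,90]))
E
```

```text
[ 0.47523277 -0.05559793] [ 79.28643999 279.65347609] 1.6597206246302423 (array([ 0.47513037, -0.05575804]), array([279.76809692,  79.67240906]), np.float64(-1.4822206042690267))
side [ 0.47486079 -0.04042876] [ 77.60748865 292.65745214] 1.6601184585491302 (array([ 0.47488223, -0.05028967]), array([291.42263794,  77.14097595]), np.float64(-1.4882081477359599))
[ 0.7012 -0.1971] [41. 14.] 0.0484 [108  70  42]
[ 0.6378 -0.0139] [87. 33.] 0.0435 [77 82 88]
[0.6631 0.1737] [61. 41.] 0.0419 [203 181 143]
[0.5331 0.1984] [61. 38.] 0.0418 [210 196 164]
[0.4223 0.2   ] [61. 39.] 0.0418 [179 143  92]
[0.5405 0.309 ] [59. 37.] 0.0402 [93 88 81]
[0.4255 0.3231] [49. 45.] 0.0434 [204 185 149]
[0.5365 0.4255] [60. 33.] 0.0418 [157  81  59]
[0.4402 0.4514] [58. 35.] 0.0417 [ 11 143 133]
rim (485.660888671875, -338.94219970703125) 53.90119171142578
base (485.7615051269531, -339.7203674316406) 84.1120376586914 ((485.90289306640625, -339.61260986328125), (165.88427734375, 167.31521606445312), 143.01528930664062)
g 9 [ 0.5046 -0.4122] 0.01903493953986235
r 10 [ 0.4221 -0.3097] 0.017646399334507512
crank 25 [ 0.4677 -0.2974] 0.11232205404875129
dark 23 [ 0.4661 -0.2947] 0.10942823281507419
cap top 42 [ 0.63405118 -0.03530012] [0.19777639 0.19936293]
cap side 31 [ 0.63748621 -0.04390516] [0.19668771 0.19857532]
```

```bash
cat >> h.py <<'E'
C=np.array([.4752,-.0557]); TY=.0889
def slot(s): return C+s*np.array([-np.sin(TY),np.cos(TY)])
def plan(x,y,z,h,start=None):
    """turn share total, then tool-frame shift shares after the turn; prefers the heading nearest to q1"""
    o=ctrl.get_obs(); p,Rm=o["tool_pos"],R.from_rotvec(o["tool_rot"]).as_matrix()
    if start is not None: p,Rm=start
    h0=np.arctan2(Rm[1,1],Rm[0,1]); dh=(h-h0+np.pi/2)%np.pi-np.pi/2
    q6=o["q"][5]; q1=o["q"][0]; q6n=np.arctan2(y,x)-(h0+dh)
    R2=R.from_rotvec([0,0,dh]).as_matrix()@Rm; s=R2.T@(np.array([x,y,z])-p)/.06
    print("turn(az shares)",round(-dh/.1,2),"q6end",round(q6n,2),"shift shares",s.round(3),"mm",(s*60).round(1)); return np.array([x,y,z]),R2
E
python3 - <<'E'
from h import *
plan(.424,.197,.10,1.42);
E
```

```text
turn(az shares) -1.53 q6end -0.99 shift shares [-4.906 -5.987  2.188] mm [-294.3 -359.2  131.3]
```

Emit:
{"method": "jog_arm", "body": {
  "commands": [0, 0, 0, 0, 0, -0.77, 80, 0, 0, 0, 0, 0, -0.77, 80, -0.54, -0.66, 0.24, 0, 0, 0, 80, -0.54, -0.66, 0.24, 0, 0, 0, 80, -0.54, -0.66, 0.24, 0, 0, 0, 80, -0.54, -0.66, 0.24, 0, 0, 0, 80, -0.54, -0.66, 0.24, 0, 0, 0, 80, -0.54, -0.66, 0.24, 0, 0, 0, 80, -0.54, -0.66, 0.24, 0, 0, 0, 80, -0.54, -0.66, 0.24, 0, 0, 0, 80, -0.54, -0.66, 0.24, 0, 0, 0, 80, 0, 0, 0, 0, 0, 0, 80, 0, 0, 0, 0, 0, 0, 80],
  "newtons": 40
}}

```text
t: 3.12
tool_pos: [0.4221, 0.2006, 0.1019]
tool_rot: [0.236, 3.133, 0.001]
contact_force: [-0.4, 1.5, -0.0]
opening: 0.0799
grip_force: 0.0
```

Run:
```python
from h import *
obs(); plan(.424,.197,.012,1.42)
```

```text
{'t': 3.125, 'q': [0.2839, -0.2185, 2.0914, 0.0005, 1.2684, -1.1367], 'tool_pos': [0.4221, 0.2006, 0.1019], 'tool_rot': [0.236, 3.1327, 0.0008], 'contact_force': [-0.382, 1.4857, -0.035], 'opening': 0.0799, 'grip_force': 0.0}
turn(az shares) 0.0 q6end -0.99 shift shares [-0.04  -0.055  1.498] mm [-2.4 -3.3 89.9]
```

Emit:
{"method": "jog_arm", "body": {
  "commands": [-0.04, -0.055, 0.5, 0, 0, 0, 80, 0, 0, 0.5, 0, 0, 0, 80, 0, 0, 0.3, 0, 0, 0, 80, 0, 0, 0.2, 0, 0, 0, 80, 0, 0, 0, 0, 0, 0, 45, 0, 0, 0, 0, 0, 0, 45, 0, 0, 0, 0, 0, 0, 45, 0, 0, 0, 0, 0, 0, 45],
  "newtons": 40
}}

```text
t: 4.12
tool_pos: [0.4245, 0.1971, 0.0124]
tool_rot: [0.235, 3.132, 0.001]
contact_force: [-0.4, 1.0, 1.5]
opening: 0.0552
grip_force: 45.0
```

Run:
```python
from h import *
o=obs(); x,y=slot(-.1116); p=o["tool_pos"]+[0,0,.1]
plan(x,y,.08,TY,(p,R.from_rotvec(o["tool_rot"]).as_matrix()))
```

```text
{'t': 4.125, 'q': [0.2753, -0.0739, 2.1344, 0.0004, 1.0798, -1.1457], 'tool_pos': [0.4245, 0.1971, 0.0124], 'tool_rot': [0.2353, 3.1317, 0.0012], 'contact_force': [-0.379, 0.958, 1.5146], 'opening': 0.0552, 'grip_force': 44.9818}
turn(az shares) 13.32 q6end -0.42 shift shares [-6.131  0.468  0.547] mm [-367.9   28.1   32.8]
```

Emit:
{"method": "jog_arm", "body": {
  "commands": [0, 0, -0.83, 0, 0, 1, 45, 0, 0, -0.84, 0, 0, 1, 45, 0, 0, 0, 0, 0, 1, 45, 0, 0, 0, 0, 0, 1, 45, 0, 0, 0, 0, 0, 1, 45, 0, 0, 0, 0, 0, 1, 45, 0, 0, 0, 0, 0, 1, 45, 0, 0, 0, 0, 0, 1, 45, 0, 0, 0, 0, 0, 1, 45, 0, 0, 0, 0, 0, 1, 45, 0, 0, 0, 0, 0, 1, 45, 0, 0, 0, 0, 0, 1, 45, 0, 0, 0, 0, 0, 1, 45, -0.43, 0, 0, 0, 0, 0.32, 45, -0.95, 0.08, 0.09, 0, 0, 0, 45, -0.95, 0.08, 0.09, 0, 0, 0, 45, -0.95, 0.08, 0.09, 0, 0, 0, 45, -0.95, 0.08, 0.09, 0, 0, 0, 45, -0.95, 0.08, 0.09, 0, 0, 0, 45, -0.95, 0.07, 0.09, 0, 0, 0, 45]
}}

```text
t: 6.62
tool_pos: [0.4854, -0.1689, 0.0793]
tool_rot: [2.121, 2.317, 0.0]
contact_force: [1.3, -0.3, -2.3]
opening: 0.0551
grip_force: 44.7
```

Run:
```python
from h import *
o=obs(); x,y=slot(-.1116); 
plan(x,y,.019,TY)
```

```text
{'t': 6.625, 'q': [-0.4798, -0.0667, 1.998, 0.0002, 1.2101, -0.5683], 'tool_pos': [0.4854, -0.1689, 0.0793], 'tool_rot': [2.121, 2.3174, 0.0004], 'contact_force': [1.2728, -0.3499, -2.3049], 'opening': 0.0551, 'grip_force': 44.7124}
turn(az shares) -0.0 q6end -0.42 shift shares [ 0.034 -0.003  1.005] mm [ 2.  -0.2 60.3]
```

Emit:
{"method": "jog_arm", "body": {
  "commands": [0, 0, 0.3, 0, 0, 0, 45, 0, 0, 0.3, 0, 0, 0, 45, 0, 0, 0, 0, 0, 0, 45, 0, 0, 0, 0, 0, 0, 45]
}}

```text
t: 7.12
tool_pos: [0.4855, -0.1658, 0.0434]
tool_rot: [-2.118, -2.32, 0.0]
contact_force: [-0.6, 0.9, -1.2]
opening: 0.0556
grip_force: 44.5
```

Run:
```python
from h import *
o=obs(); x,y=slot(-.1116); 
plan(x,y,.019,TY)
```

```text
{'t': 7.125, 'q': [-0.4743, -0.0154, 2.0166, 0.0, 1.1407, -0.565], 'tool_pos': [0.4855, -0.1658, 0.0434], 'tool_rot': [-2.1183, -2.3196, 0.0001], 'contact_force': [-0.6381, 0.8884, -1.1808], 'opening': 0.0556, 'grip_force': 44.5221}
turn(az shares) 0.02 q6end -0.42 shift shares [-0.016 -0.008  0.407] mm [-1.  -0.5 24.4]
```

Emit:
{"method": "jog_arm", "body": {
  "commands": [-0.01, 0, 0.2, 0, 0, 0, 45, 0, 0, 0.15, 0, 0, 0, 45, 0, 0, 0.06, 0, 0, 0, 45, 0, 0, 0, 0, 0, 0, 45, 0, 0, 0, 0, 0, 0, 72, 0, 0, 0, 0, 0, 0, 72, 0, 0, 0, 0, 0, 0, 72, 0, 0, -0.5, 0, 0, 0, 75, 0, 0, -0.8, 0, 0, 0, 75, 0.8, 0, 0, 0, 0, 0, 75, 0.95, 0, 0, 0, 0, 0, 75, 0.95, 0, 0, 0, 0, 0, 75, 0, 0, 0, 0, 0, 0, 75]
}}

```text
t: 8.75
tool_pos: [0.4706, -0.0032, 0.0969]
tool_rot: [-2.114, -2.324, -0.001]
contact_force: [0.1, 0.1, -1.1]
opening: 0.0752
grip_force: 0.0
```

```bash
cat >> h.py <<'E'
def look(save_as=None):
    d=eyes.get_image("top")
    for s in stones(d):
        q=R.from_euler("z",-TY).as_matrix()[:2,:2]@(s[0]-C)
        print(s[0].round(4),"h %.3f/%.3f"%(s[1],s[5]),s[2].round(0),"z %.3f"%s[6],s[7].tolist(),"TRAY %s"%(q*1000).round(1) if abs(q[0])<.05 and abs(q[1])<.16 else "")
    if save_as: save(d,save_as)
    return d
E
python3 - <<'E'
from h import *
look(); obs(); 
plan(.535,.1965,.1,-.914)
E
```

```text
[ 0.6939 -0.2007] h 0.451/0.374 [58. 16.] z 0.050 [88, 58, 32] 
[0.665  0.1707] h -1.450/-1.513 [55. 41.] z 0.042 [174, 174, 146] 
[0.5418 0.3068] h -0.963/-0.962 [56. 37.] z 0.041 [105, 101, 94] 
[0.538  0.4229] h -1.212/-1.176 [58. 34.] z 0.042 [147, 91, 72] 
[0.5345 0.1958] h -0.894/-0.915 [56. 37.] z 0.042 [174, 169, 154] 
[ 0.4871 -0.1638] h 0.111/0.085 [56. 40.] z 0.048 [156, 133, 93] TRAY [   2.2 -108.8]
[0.4411 0.4484] h 0.721/0.650 [59. 35.] z 0.042 [21, 129, 121] 
[0.4271 0.3196] h -0.795/-1.549 [45. 44.] z 0.044 [171, 169, 141] 
{'t': 8.8, 'q': [-0.1683, -0.2019, 2.0864, -0.0003, 1.2566, -0.2606], 'tool_pos': [0.4711, -0.0049, 0.097], 'tool_rot': [2.116, 2.3212, 0.0], 'contact_force': [-0.6839, -0.7967, -0.8492], 'opening': 0.0748, 'grip_force': 0.0}
turn(az shares) 10.06 q6end 1.27 shift shares [ 2.893 -2.008 -0.052] mm [ 173.6 -120.5   -3.1]
```

Emit:
{"method": "jog_arm", "body": {
  "commands": [0, 0, 0, 0, 0, 1, 80, 0, 0, 0, 0, 0, 1, 80, 0, 0, 0, 0, 0, 1, 80, 0, 0, 0, 0, 0, 1, 80, 0, 0, 0, 0, 0, 1, 80, 0, 0, 0, 0, 0, 1, 80, 0, 0, 0, 0, 0, 1, 80, 0, 0, 0, 0, 0, 1, 80, 0, 0, 0, 0, 0, 1, 80, 0, 0, 0, 0, 0, 1, 80, 0.72, -0.5, 0, 0, 0, 0, 80, 0.72, -0.5, 0, 0, 0, 0, 80, 0.72, -0.5, 0, 0, 0, 0, 80, 0.5, -0.35, 0, 0, 0, 0, 80, 0.23, -0.15, 0, 0, 0, 0, 80, 0, 0, 0, 0, 0, 0, 80, 0, 0, 0, 0, 0, 0, 80, 0, 0, 0, 0, 0, 0, 80]
}}

```text
t: 11.05
tool_pos: [0.5345, 0.1937, 0.0969]
tool_rot: [2.973, 1.015, -0.0]
contact_force: [-0.3, 0.0, -0.1]
opening: 0.0798
grip_force: 0.0
```

Run:
```python
from h import *
plan(.5348,.196,.0125,-.905); obs()
```

```text
turn(az shares) -0.08 q6end 1.26 shift shares [ 0.028 -0.028  1.406] mm [ 1.7 -1.7 84.4]
{'t': 11.05, 'q': [0.2169, 0.0411, 1.8588, -0.0003, 1.242, 1.1295], 'tool_pos': [0.5345, 0.1937, 0.0969], 'tool_rot': [2.9728, 1.0153, -0.0005], 'contact_force': [-0.2783, 0.0368, -0.0552], 'opening': 0.0798, 'grip_force': 0.0}
```

Emit:
{"method": "jog_arm", "body": {
  "commands": [0.03, -0.03, 0.5, 0, 0, -0.08, 80, 0, 0, 0.5, 0, 0, 0, 80, 0, 0, 0.3, 0, 0, 0, 80, 0, 0, 0.1, 0, 0, 0, 80, 0, 0, 0, 0, 0, 0, 45, 0, 0, 0, 0, 0, 0, 45, 0, 0, 0, 0, 0, 0, 45, 0, 0, 0, 0, 0, 0, 45, 0, 0, -0.7, 0, 0, -1, 45, 0, 0, -0.7, 0, 0, -1, 45, 0, 0, 0, 0, 0, -1, 45, 0, 0, 0, 0, 0, -1, 45, 0, 0, 0, 0, 0, -1, 45, 0, 0, 0, 0, 0, -1, 45, 0, 0, 0, 0, 0, -1, 45, 0, 0, 0, 0, 0, -1, 45, 0, 0, 0, 0, 0, -1, 45, 0, 0, 0, 0, 0, -0.94, 45, 0, 0, 0, 0, 0, 0, 45, 0, 0, 0, 0, 0, 0, 45]
}}

```text
t: 13.55
tool_pos: [0.5347, 0.1974, 0.0966]
tool_rot: [-2.119, -2.319, 0.001]
contact_force: [0.1, -0.1, -1.0]
opening: 0.0554
grip_force: 44.5
```

```bash
cat >> h.py <<'E'
def place(s,z,bx=-.001): 
    c,sn=np.cos(TY),np.sin(TY); x,y=slot(s)+bx*np.array([c,sn]); return plan(x,y,z,TY)
E
python3 - <<'E'
from h import *
place(-.071,.05)
E
```

```text
turn(az shares) 0.01 q6end -0.35 shift shares [-5.297 -1.378  0.778] mm [-317.8  -82.7   46.7]
```

Emit:
{"method": "jog_arm", "body": {
  "commands": [-0.9, -0.23, 0, 0, 0, 0, 45, -0.9, -0.23, 0, 0, 0, 0, 45, -0.9, -0.23, 0, 0, 0, 0, 45, -0.9, -0.23, 0, 0, 0, 0, 45, -0.9, -0.23, 0.1, 0, 0, 0, 45, -0.5, -0.15, 0.3, 0, 0, 0, 45, -0.25, -0.08, 0.3, 0, 0, 0, 45, -0.05, 0, 0.08, 0, 0, 0, 45, 0, 0, 0, 0, 0, 0, 45, 0, 0, 0, 0, 0, 0, 45, 0, 0, 0, 0, 0, 0, 45]
}}

```text
t: 14.92
tool_pos: [0.4821, -0.1262, 0.0508]
tool_rot: [2.116, 2.321, 0.001]
contact_force: [0.3, 0.0, -1.6]
opening: 0.055
grip_force: 44.4
```

Run:
```python
from h import *
place(-.071,.0195); obs()
```

```text
turn(az shares) 0.03 q6end -0.35 shift shares [-0.002 -0.028  0.521] mm [-0.1 -1.7 31.3]
{'t': 14.925, 'q': [-0.4055, -0.0639, 2.0492, 0.0001, 1.155, -0.4978], 'tool_pos': [0.4821, -0.1262, 0.0508], 'tool_rot': [2.1159, 2.3207, 0.0008], 'contact_force': [0.2901, 0.0324, -1.5578], 'opening': 0.055, 'grip_force': 44.4247}
```

Emit:
{"method": "jog_arm", "body": {
  "commands": [0, -0.03, 0.25, 0, 0, 0, 45, 0, 0, 0.2, 0, 0, 0, 45, 0, 0, 0.07, 0, 0, 0, 45, 0, 0, 0, 0, 0, 0, 45, 0, 0, 0, 0, 0, 0, 72, 0, 0, 0, 0, 0, 0, 72, 0, 0, 0, 0, 0, 0, 72, 0, 0, -0.5, 0, 0, 0, 75, 0, 0, -0.8, 0, 0, 0, 75, 0.9, 0, 0, 0, 0, 0, 75, 0.9, -0.03, 0, 0, 0, 0, 75, 0.9, -0.03, 0, 0, 0, 0, 75, 0.9, -0.03, 0, 0, 0, 0, 75, 0.9, -0.03, 0, 0, 0, 0, 75, 0.9, -0.03, 0, 0, 0, 0, 75, 0.9, -0.03, 0, 0, 0, 0, 75, 0.7, -0.03, 0, 0, 0, 0, 75, 0.38, -0.02, 0, 0, 0, 0, 75, 0.1, 0, 0, 0, 0, 0, 75, 0, 0, 0, 0, 0, 0, 75]
}}

```text
t: 17.42
tool_pos: [0.4251, 0.3184, 0.0966]
tool_rot: [2.118, 2.32, -0.001]
contact_force: [0.1, 0.0, -1.0]
opening: 0.0752
grip_force: 0.0
```

Run:
```python
from h import *
look(); d=eyes.get_image("side"); 
plan(.4271,.3196,.013,TY)
```

```text
[0.665 0.171] h -1.376/-1.442 [55. 41.] z 0.043 [176, 176, 148] 
[0.5419 0.3068] h -0.962/-0.941 [57. 37.] z 0.040 [105, 101, 94] 
[0.5381 0.4226] h -1.213/-1.240 [59. 33.] z 0.042 [148, 91, 72] 
[ 0.4841 -0.147 ] h -1.290/-1.530 [75. 55.] z 0.048 [166, 152, 121] TRAY [  0.8 -91.8]
[0.4495 0.4545] h 0.935/0.684 [39. 35.] z 0.042 [27, 130, 121] 
[0.4311 0.3039] h 0.253/0.281 [40. 15.] z 0.044 [90, 84, 70] 
turn(az shares) 0.01 q6end 0.55 shift shares [0.027 0.033 1.395] mm [ 1.6  2.  83.7]
```

Emit:
{"method": "jog_arm", "body": {
  "commands": [0.03, 0.03, 0.5, 0, 0, 0, 75, 0, 0, 0.5, 0, 0, 0, 75, 0, 0, 0.3, 0, 0, 0, 75, 0, 0, 0.1, 0, 0, 0, 75, 0, 0, 0, 0, 0, 0, 40, 0, 0, 0, 0, 0, 0, 40, 0, 0, 0, 0, 0, 0, 40, 0, 0, 0, 0, 0, 0, 40, 0, 0, -0.7, 0, 0, 0, 40, 0, 0, -0.7, 0, 0, 0, 40, -0.6, 0, 0, 0, 0, 0, 40, -0.9, 0.03, 0, 0, 0, 0, 40, -0.9, 0.03, 0, 0, 0, 0, 40, -0.9, 0.03, 0, 0, 0, 0, 40, -0.9, 0.03, 0, 0, 0, 0, 40, -0.9, 0.03, 0, 0, 0, 0, 40, -0.9, 0.03, 0.2, 0, 0, 0, 40, -0.5, 0.03, 0.3, 0, 0, 0, 40, -0.23, 0.02, 0.2, 0, 0, 0, 40, 0, 0, 0.08, 0, 0, 0, 40]
}}

```text
t: 20.02
tool_pos: [0.4764, -0.08, 0.0488]
tool_rot: [-2.118, -2.317, 0.001]
contact_force: [0.4, 0.3, -2.2]
opening: 0.0487
grip_force: 42.7
```

Emit:
{"method": "jog_arm", "body": {
  "commands": [0, 0, 0, 0, 0, 0, 40, 0, 0, 0, 0, 0, 0, 40]
}}

```text
t: 20.27
tool_pos: [0.4775, -0.0792, 0.0506]
tool_rot: [2.116, 2.321, 0.001]
contact_force: [0.1, 0.3, -2.2]
opening: 0.049
grip_force: 42.7
```

Run:
```python
from h import *
place(-.026,.0195); obs()
```

```text
turn(az shares) 0.04 q6end -0.26 shift shares [-0.04  -0.021  0.518] mm [-2.4 -1.2 31.1]
{'t': 20.275, 'q': [-0.3184, -0.0993, 2.0826, 0.0002, 1.1575, -0.4111], 'tool_pos': [0.4775, -0.0792, 0.0506], 'tool_rot': [2.1157, 2.3215, 0.0007], 'contact_force': [0.0536, 0.2653, -2.2052], 'opening': 0.049, 'grip_force': 42.7455}
```

Emit:
{"method": "jog_arm", "body": {
  "commands": [-0.04, -0.02, 0.25, 0, 0, 0, 40, 0, 0, 0.2, 0, 0, 0, 40, 0, 0, 0.07, 0, 0, 0, 40, 0, 0, 0, 0, 0, 0, 40, 0, 0, 0, 0, 0, 0, 70, 0, 0, 0, 0, 0, 0, 70, 0, 0, 0, 0, 0, 0, 70, 0, 0, -0.5, 0, 0, 0, 75, 0, 0, -0.8, 0, 0, 0.5, 75, 0, 0, 0, 0, 0, 1, 75, 0, 0, 0, 0, 0, 1, 75, 0, 0, 0, 0, 0, 1, 75, 0, 0, 0, 0, 0, 1, 75, 0, 0, 0, 0, 0, 1, 75, 0, 0, 0, 0, 0, 1, 75, 0, 0, 0, 0, 0, 1, 75, 0, 0, 0, 0, 0, 1, 75, 0, 0, 0, 0, 0, 1, 75, 0, 0, 0, 0, 0, 1, 75, 0, 0, 0, 0, 0, 0, 75]
}}

```text
t: 22.78
tool_pos: [0.4761, -0.0827, 0.0967]
tool_rot: [-2.995, -0.948, 0.0]
contact_force: [-0.3, -0.8, 0.8]
opening: 0.0749
grip_force: 0.0
```

Run:
```python
from h import *
look()
plan(.5419,.3068,.097,-.962)
```

```text
[ 0.6929 -0.2008] h 0.500/0.493 [50. 12.] z 0.051 [92, 60, 32] 
[0.6649 0.1706] h -1.426/-1.485 [56. 41.] z 0.042 [174, 174, 146] 
[0.5417 0.3071] h -0.961/-0.955 [56. 37.] z 0.040 [105, 101, 94] 
[0.5384 0.423 ] h -1.209/-1.266 [58. 34.] z 0.041 [147, 91, 72] 
[0.4414 0.4492] h 0.712/0.699 [58. 34.] z 0.042 [21, 130, 122] 
turn(az shares) 0.05 q6end 1.48 shift shares [ 4.611 -4.697 -0.005] mm [ 276.7 -281.8   -0.3]
```

Emit:
{"method": "jog_arm", "body": {
  "commands": [0.62, -0.63, 0, 0, 0, 0, 78, 0.62, -0.63, 0, 0, 0, 0, 78, 0.62, -0.63, 0, 0, 0, 0, 78, 0.62, -0.63, 0, 0, 0, 0, 78, 0.62, -0.63, 0, 0, 0, 0, 78, 0.62, -0.63, 0, 0, 0, 0, 78, 0.55, -0.56, 0, 0, 0, 0, 78, 0.25, -0.26, 0, 0, 0, 0, 78, 0.09, -0.1, 0, 0, 0, 0, 78, 0, 0, 0, 0, 0, 0, 78, 0, 0, 0, 0, 0, 0, 78, 0, 0, 0, 0, 0, 0, 78]
}}

```text
t: 24.32
tool_pos: [0.5408, 0.306, 0.0969]
tool_rot: [2.996, 0.944, -0.0]
contact_force: [0.8, 0.5, 0.5]
opening: 0.0782
grip_force: 0.0
```

Run:
```python
from h import *
plan(.5418,.3069,.0115,-.96); d=look()
w=cloud(d)
v,u=np.nonzero((w[...,2]>.03)&(w[...,2]<.07)&(w[...,0]>.42)&(w[...,0]<.53)&(w[...,1]<.1)&(w[...,1]>-.2))
q=(w[v,u][:,:2]-C)@R.from_euler("z",TY).as_matrix()[:2,:2]
print("y extent",np.percentile(q[:,1],[0,1,2,98,99,100]).round(4))
# brightness profile along tray y
k=abs(q[:,0])<.015; b=d["image"][v,u].astype(int)[k]; 
for lo in np.arange(-.135,.01,.004):
    s=(q[k,1]>=lo)&(q[k,1]<lo+.004)
    if s.any(): print(round(lo*1000),s.sum(),b[s].mean(0).astype(int),end="; ")
```

```text
turn(az shares) -0.0 q6end 1.48 shift shares [ 0.023 -0.002  1.424] mm [ 1.4 -0.1 85.4]
[0.665  0.1706] h -1.408/-1.516 [56. 41.] z 0.042 [179, 179, 150] 
[ 0.4816 -0.1237] h -1.443/-1.541 [121.  53.] z 0.048 [173, 162, 131] TRAY [  0.4 -68.3]
[0.4416 0.4495] h 0.645/0.727 [57. 34.] z 0.042 [23, 134, 125] 
y extent [-0.1268 -0.125  -0.1242 -0.0059 -0.0047 -0.0015]
-127 8 [164 142 103]; -123 7 [170 142  95]; -119 8 [163 137  93]; -115 8 [160 134  93]; -111 10 [156 131  91]; -107 12 [150 126  88]; -103 10 [155 130  92]; -99 12 [165 139  97]; -95 10 [172 145  97]; -91 8 [145 133 108]; -87 9 [172 175 160]; -83 8 [184 183 159]; -79 8 [178 165 128]; -75 11 [176 151  98]; -71 8 [173 143  76]; -67 11 [175 149  95]; -63 8 [180 175 152]; -59 10 [177 182 171]; -55 9 [146 146 134]; -51 6 [161 153 127]; -47 9 [181 173 146]; -43 9 [189 181 151]; -39 11 [188 183 152]; -35 10 [188 182 152]; -31 9 [187 183 153]; -27 10 [187 184 154]; -23 10 [187 184 154]; -19 8 [187 186 157]; -15 8 [188 187 157]; -11 8 [187 187 157]; -7 9 [167 166 141]; -3 4 [140 133 113];
```

Emit:
{"method": "jog_arm", "body": {
  "commands": [0.02, 0, 0.5, 0, 0, 0, 78, 0, 0, 0.5, 0, 0, 0, 78, 0, 0, 0.3, 0, 0, 0, 78, 0, 0, 0.12, 0, 0, 0, 78, 0, 0, 0, 0, 0, 0, 45, 0, 0, 0, 0, 0, 0, 45, 0, 0, 0, 0, 0, 0, 45, 0, 0, -0.7, 0, 0, -0.5, 45, 0, 0, -0.7, 0, 0, -1, 45, 0, 0, 0, 0, 0, -1, 45, 0, 0, 0, 0, 0, -1, 45, 0, 0, 0, 0, 0, -1, 45, 0, 0, 0, 0, 0, -1, 45, 0, 0, 0, 0, 0, -1, 45, 0, 0, 0, 0, 0, -1, 45, 0, 0, 0, 0, 0, -1, 45, 0, 0, 0, 0, 0, -1, 45, 0, 0, 0, 0, 0, -1, 45, 0, 0, 0, 0, 0, 0, 45, 0, 0, 0, 0, 0, 0, 45]
}}

```text
t: 26.88
tool_pos: [0.5415, 0.3077, 0.0956]
tool_rot: [-2.12, -2.319, 0.0]
contact_force: [0.3, -0.5, -2.4]
opening: 0.0556
grip_force: 43.6
```

Run:
```python
from h import *
place(.0205,.05)
```

```text
turn(az shares) 0.01 q6end -0.16 shift shares [-5.593 -1.655  0.761] mm [-335.6  -99.3   45.7]
```

Emit:
{"method": "jog_arm", "body": {
  "commands": [-0.9, -0.26, 0, 0, 0, 0, 45, -0.9, -0.26, 0, 0, 0, 0, 45, -0.9, -0.26, 0, 0, 0, 0, 45, -0.9, -0.26, 0, 0, 0, 0, 45, -0.9, -0.26, 0.1, 0, 0, 0, 45, -0.7, -0.2, 0.25, 0, 0, 0, 45, -0.3, -0.1, 0.25, 0, 0, 0, 45, -0.09, -0.05, 0.16, 0, 0, 0, 45, 0, 0, 0, 0, 0, 0, 45, 0, 0, 0, 0, 0, 0, 45, 0, 0, 0, 0, 0, 0, 45, 0, 0, 0, 0, 0, 0, 45]
}}

```text
t: 28.38
tool_pos: [0.474, -0.0349, 0.0506]
tool_rot: [2.117, 2.321, 0.001]
contact_force: [0.7, -1.2, -2.0]
opening: 0.0553
grip_force: 43.6
```

Run:
```python
from h import *
place(.0205,.0185);obs()
```

```text
turn(az shares) 0.03 q6end -0.16 shift shares [-0.006 -0.028  0.535] mm [-0.4 -1.7 32.1]
{'t': 28.375, 'q': [-0.2302, -0.1218, 2.1031, 0.0, 1.1594, -0.322], 'tool_pos': [0.474, -0.0349, 0.0506], 'tool_rot': [2.1166, 2.3205, 0.0007], 'contact_force': [0.7366, -1.1675, -2.0077], 'opening': 0.0553, 'grip_force': 43.6444}
```

Emit:
{"method": "jog_arm", "body": {
  "commands": [-0.01, -0.03, 0.25, 0, 0, 0, 45, 0, 0, 0.2, 0, 0, 0, 45, 0, 0, 0.08, 0, 0, 0, 45, 0, 0, 0, 0, 0, 0, 45, 0, 0, 0, 0, 0, 0, 72, 0, 0, 0, 0, 0, 0, 72, 0, 0, 0, 0, 0, 0, 72, 0, 0, -0.5, 0, 0, 0, 75, 0, 0, -0.8, 0, 0, 1, 75, 0, 0, 0, 0, 0, 1, 75, 0, 0, 0, 0, 0, 1, 75, 0, 0, 0, 0, 0, 1, 75, 0, 0, 0, 0, 0, 1, 75, 0, 0, 0, 0, 0, 1, 75, 0, 0, 0, 0, 0, 1, 75, 0, 0, 0, 0, 0, 1, 75, 0, 0, 0, 0, 0, 1, 75, 0, 0, 0, 0, 0, 1, 75, 0, 0, 0, 0, 0, 1, 75, 0, 0, 0, 0, 0, 1, 75]
}}

```text
t: 30.88
tool_pos: [0.4718, -0.036, 0.0961]
tool_rot: [-3.059, -0.714, 0.0]
contact_force: [-1.0, 0.6, 0.7]
opening: 0.0752
grip_force: 0.0
```

Emit:
{"method": "jog_arm", "body": {
  "commands": [0, 0, 0, 0, 0, 1, 75, 0, 0, 0, 0, 0, 1, 75, 0, 0, 0, 0, 0, 1, 75, 0, 0, 0, 0, 0, 0.4, 75, 0, 0, 0, 0, 0, 0, 75, 0, 0, 0, 0, 0, 0, 75]
}}

```text
t: 31.62
tool_pos: [0.4718, -0.036, 0.0962]
tool_rot: [3.136, 0.192, -0.0]
contact_force: [0.6, 0.1, -0.8]
opening: 0.0751
grip_force: 0.0
```

Run:
```python
from h import *
look();obs()
plan(.665,.1707,.1,-1.45)
```

```text
[0.6649 0.1705] h -1.431/-1.484 [56. 41.] z 0.042 [173, 173, 146] 
[0.5382 0.4227] h -1.193/-1.235 [58. 34.] z 0.042 [146, 90, 71] 
[ 0.4864 -0.1554] h 0.187/-1.427 [58. 52.] z 0.048 [161, 144, 110] TRAY [   2.4 -100.3]
[0.441  0.4492] h 0.677/0.741 [57. 34.] z 0.042 [21, 130, 122] 
{'t': 31.675, 'q': [-0.2336, -0.1949, 2.0818, 0.0, 1.2547, 1.2149], 'tool_pos': [0.4718, -0.036, 0.0962], 'tool_rot': [-3.1357, -0.1919, 0.0001], 'contact_force': [-0.051, -0.5663, -0.2449], 'opening': 0.0748, 'grip_force': 0.0}
turn(az shares) 0.01 q6end 1.7 shift shares [ 3.612 -3.032 -0.063] mm [ 216.7 -181.9   -3.8]
```

Emit:
{"method": "jog_arm", "body": {
  "commands": [0.72, -0.6, -0.03, 0, 0, 0, 75, 0.72, -0.6, -0.03, 0, 0, 0, 75, 0.72, -0.6, 0, 0, 0, 0, 75, 0.72, -0.6, 0, 0, 0, 0, 75, 0.5, -0.43, 0, 0, 0, 0, 75, 0.2, -0.17, 0, 0, 0, 0, 75, 0.03, -0.03, 0, 0, 0, 0, 75, 0, 0, 0, 0, 0, 0, 75, 0, 0, 0, 0, 0, 0, 75, 0, 0, 0, 0, 0, 0, 75]
}}

```text
t: 32.92
tool_pos: [0.6644, 0.17, 0.1001]
tool_rot: [3.136, 0.19, -0.0]
contact_force: [0.2, -0.3, -0.7]
opening: 0.0753
grip_force: 0.0
```

```bash
cat >> h.py <<'E'
def prof(d,a=-.135,b=.136):
    w=cloud(d); v,u=np.nonzero((w[...,2]>.03)&(w[...,2]<.07)); q=(w[v,u][:,:2]-C)@R.from_euler("z",TY).as_matrix()[:2,:2]
    k=(abs(q[:,0])<.017)&(q[:,1]>a)&(q[:,1]<b); q=q[k,1]; c=d["image"][v,u].astype(int)[k]
    for lo in np.arange(a,b,.003):
        s=(q>=lo)&(q<lo+.003); print(round(lo*1000),s.sum(),c[s].mean(0).astype(int) if s.any() else "",end="; ")
E
python3 - <<'E'
from h import *
plan(.665,.1706,.0125,-1.45); d=look(); prof(d,-.01,.06)
E
```

```text
turn(az shares) 0.0 q6end 1.7 shift shares [ 0.012 -0.009  1.459] mm [ 0.7 -0.5 87.6]
[0.5377 0.4231] h -1.213/-1.193 [57. 35.] z 0.041 [153, 95, 75] 
[ 0.4794 -0.1026] h -1.462/-1.459 [169.  53.] z 0.048 [158, 149, 124] TRAY [  0. -47.]
[0.4412 0.4493] h 0.698/0.729 [58. 34.] z 0.042 [21, 136, 128] 
-10 9 [188 188 158]; -7 8 [176 176 148]; -4 4 [135 129 106]; -1 3 [90 87 80]; 2 8 [103 105 104]; 5 5 [104 104 101]; 8 8 [95 90 84]; 11 9 [93 84 74]; 14 9 [94 85 74]; 17 6 [95 85 74]; 20 6 [92 84 74]; 23 7 [94 85 75]; 26 7 [93 85 74]; 29 10 [99 95 91]; 32 10 [111 113 112]; 35 5 [116 116 115]; 38 0 ; 41 0 ; 44 0 ; 47 0 ; 50 0 ; 53 0 ; 56 0 ; 59 0 ;
```

Emit:
{"method": "jog_arm", "body": {
  "commands": [0.01, -0.01, 0.5, 0, 0, 0, 75, 0, 0, 0.5, 0, 0, 0, 75, 0, 0, 0.35, 0, 0, 0, 75, 0, 0, 0.1, 0, 0, 0, 75, 0, 0, 0, 0, 0, 0, 45, 0, 0, 0, 0, 0, 0, 45, 0, 0, 0, 0, 0, 0, 45, 0, 0, -0.7, 0, 0, 0, 45, 0, 0, -0.7, 0, 0, -1, 45, 0, 0, 0, 0, 0, -1, 45, 0, 0, 0, 0, 0, -1, 45, 0, 0, 0, 0, 0, -1, 45, 0, 0, 0, 0, 0, -1, 45, 0, 0, 0, 0, 0, -1, 45, 0, 0, 0, 0, 0, -1, 45, 0, 0, 0, 0, 0, -1, 45, 0, 0, 0, 0, 0, -1, 45, 0, 0, 0, 0, 0, -1, 45, 0, 0, 0, 0, 0, -1, 45, 0, 0, 0, 0, 0, -1, 45]
}}

```text
t: 35.48
tool_pos: [0.6651, 0.1714, 0.097]
tool_rot: [-2.477, -1.933, -0.0]
contact_force: [-0.1, -0.6, -1.2]
opening: 0.0557
grip_force: 43.6
```

Emit:
{"method": "jog_arm", "body": {
  "commands": [0, 0, 0, 0, 0, -1, 45, 0, 0, 0, 0, 0, -1, 45, 0, 0, 0, 0, 0, -1, 45, 0, 0, 0, 0, 0, -0.4, 45, 0, 0, 0, 0, 0, 0, 45, 0, 0, 0, 0, 0, 0, 45]
}}

```text
t: 36.22
tool_pos: [0.6652, 0.1715, 0.097]
tool_rot: [2.119, 2.32, 0.0]
contact_force: [-0.2, 0.2, -2.1]
opening: 0.0553
grip_force: 43.6
```

Run:
```python
from h import *
place(.0622,.05);obs()
```

```text
turn(az shares) 0.02 q6end -0.08 shift shares [-2.453 -3.508  0.783] mm [-147.2 -210.5   47. ]
{'t': 36.225, 'q': [0.144, 0.3025, 1.5627, 0.0, 1.2763, 0.0535], 'tool_pos': [0.6652, 0.1715, 0.097], 'tool_rot': [2.1187, 2.3196, 0.0002], 'contact_force': [-0.1686, 0.2201, -2.1446], 'opening': 0.0553, 'grip_force': 43.6009}
```

Emit:
{"method": "jog_arm", "body": {
  "commands": [-0.43, -0.62, 0, 0, 0, 0, 45, -0.43, -0.62, 0, 0, 0, 0, 45, -0.43, -0.62, 0, 0, 0, 0, 45, -0.43, -0.62, 0, 0, 0, 0, 45, -0.43, -0.62, 0, 0, 0, 0, 45, -0.2, -0.28, 0.2, 0, 0, 0, 45, -0.08, -0.1, 0.3, 0, 0, 0, 45, -0.02, -0.03, 0.26, 0, 0, 0, 45, 0, 0, 0, 0, 0, 0, 45, 0, 0, 0, 0, 0, 0, 45, 0, 0, 0, 0, 0, 0, 45]
}}

```text
t: 37.6
tool_pos: [0.4698, 0.0061, 0.052]
tool_rot: [2.117, 2.32, 0.001]
contact_force: [0.1, -0.6, -1.7]
opening: 0.0556
grip_force: 43.6
```

Run:
```python
from h import *
place(.0622,.0195);obs()
```

```text
turn(az shares) 0.03 q6end -0.08 shift shares [ 0.003 -0.02   0.542] mm [ 0.2 -1.2 32.5]
{'t': 37.6, 'q': [-0.1457, -0.1386, 2.1154, 0.0001, 1.1635, -0.2372], 'tool_pos': [0.4698, 0.0061, 0.052], 'tool_rot': [2.1167, 2.32, 0.0013], 'contact_force': [0.0982, -0.5846, -1.6811], 'opening': 0.0556, 'grip_force': 43.6339}
```

Emit:
{"method": "jog_arm", "body": {
  "commands": [0, -0.02, 0.25, 0, 0, 0, 45, 0, 0, 0.2, 0, 0, 0, 45, 0, 0, 0.09, 0, 0, 0, 45, 0, 0, 0, 0, 0, 0, 45, 0, 0, 0, 0, 0, 0, 72, 0, 0, 0, 0, 0, 0, 72, 0, 0, 0, 0, 0, 0, 72, 0, 0, -0.5, 0, 0, 0, 75, 0, 0, -0.8, 0, 0, 1, 75, 0, 0, 0, 0, 0, 1, 75, 0, 0, 0, 0, 0, 1, 75, 0, 0, 0, 0, 0, 1, 75, 0, 0, 0, 0, 0, 1, 75, 0, 0, 0, 0, 0, 1, 75, 0, 0, 0, 0, 0, 1, 75, 0, 0, 0, 0, 0, 1, 75, 0, 0, 0, 0, 0, 1, 75, 0, 0, 0, 0, 0, 1, 75, 0, 0, 0, 0, 0, 1, 75, 0, 0, 0, 0, 0, 1, 75]
}}

```text
t: 40.1
tool_pos: [0.4676, 0.0058, 0.0967]
tool_rot: [-3.059, -0.714, 0.0]
contact_force: [0.5, 0.1, 0.6]
opening: 0.075
grip_force: 0.0
```

Emit:
{"method": "jog_arm", "body": {
  "commands": [0, 0, 0, 0, 0, 1, 75, 0, 0, 0, 0, 0, 0, 75, 0, 0, 0, 0, 0, 0, 75]
}}

```text
t: 40.48
tool_pos: [0.4676, 0.0058, 0.0968]
tool_rot: [-3.09, -0.567, 0.0]
contact_force: [0.1, 0.9, 0.2]
opening: 0.0749
grip_force: 0.0
```

Run:
```python
from h import *
look();obs()
plan(.538,.4229,.1,-1.21)
```

```text
[0.5384 0.4226] h -1.181/-1.242 [59. 34.] z 0.042 [147, 91, 72] 
[ 0.4828 -0.1327] h -1.434/-1.531 [101.  54.] z 0.049 [167, 155, 125] TRAY [  0.8 -77.4]
[0.441  0.4487] h 0.760/0.717 [57. 34.] z 0.042 [20, 130, 122] 
{'t': 40.525, 'q': [-0.147, -0.2105, 2.0939, -0.0, 1.2582, 1.0609], 'tool_pos': [0.4677, 0.0058, 0.0968], 'tool_rot': [-3.09, -0.5669, 0.0001], 'contact_force': [0.1165, 0.7258, 0.5024], 'opening': 0.0751, 'grip_force': 0.0}
turn(az shares) 0.02 q6end 1.88 shift shares [ 3.551 -6.091 -0.053] mm [ 213.1 -365.4   -3.2]
```

Emit:
{"method": "jog_arm", "body": {
  "commands": [0.48, -0.82, -0.01, 0, 0, 0, 78, 0.48, -0.82, -0.01, 0, 0, 0, 78, 0.48, -0.82, -0.01, 0, 0, 0, 78, 0.48, -0.82, -0.01, 0, 0, 0, 78, 0.48, -0.82, 0, 0, 0, 0, 78, 0.48, -0.82, 0, 0, 0, 0, 78, 0.4, -0.69, 0, 0, 0, 0, 78, 0.2, -0.34, 0, 0, 0, 0, 78, 0.07, -0.14, 0, 0, 0, 0, 78, 0, 0, 0, 0, 0, 0, 78, 0, 0, 0, 0, 0, 0, 78, 0, 0, 0, 0, 0, 0, 78]
}}

```text
t: 42.02
tool_pos: [0.5376, 0.4219, 0.0993]
tool_rot: [3.09, 0.564, -0.0]
contact_force: [0.5, -0.5, -0.1]
opening: 0.0778
grip_force: 0.0
```

Run:
```python
from h import *
plan(.538,.4228,.0125,-1.21); d=look(); prof(d,.03,.1)
```

```text
turn(az shares) 0.0 q6end 1.88 shift shares [ 0.012 -0.011  1.447] mm [ 0.7 -0.7 86.8]
[ 0.4795 -0.1025] h -1.461/-1.478 [169.  53.] z 0.048 [157, 148, 123] TRAY [  0.2 -47. ]
[0.4686 0.0057] h 0.116/0.033 [54. 40.] z 0.048 [182, 175, 145] TRAY [-1.2 61.8]
30 7 [104 102  98]; 33 9 [109 111 111]; 36 5 [84 85 87]; 39 2 [116 112  96]; 42 7 [171 169 147]; 45 8 [185 182 153]; 48 7 [182 173 141]; 51 9 [185 169 130]; 54 10 [187 172 134]; 57 9 [188 176 139]; 60 6 [187 179 145]; 63 6 [180 166 129]; 66 7 [186 172 135]; 69 8 [186 168 127]; 72 9 [186 179 144]; 75 8 [185 187 155]; 78 6 [181 177 157]; 81 3 [167 161 146]; 84 0 ; 87 0 ; 90 0 ; 93 0 ; 96 0 ; 99 0 ;
```

Emit:
{"method": "jog_arm", "body": {
  "commands": [0.01, -0.01, 0.5, 0, 0, 0, 78, 0, 0, 0.5, 0, 0, 0, 78, 0, 0, 0.35, 0, 0, 0, 78, 0, 0, 0.1, 0, 0, 0, 78, 0, 0, 0, 0, 0, 0, 45, 0, 0, 0, 0, 0, 0, 45, 0, 0, 0, 0, 0, 0, 45, 0, 0, -0.7, 0, 0, 0, 45, 0, 0, -0.7, 0, 0, -1, 45, 0, 0, 0, 0, 0, -1, 45, 0, 0, 0, 0, 0, -1, 45, 0, 0, 0, 0, 0, -1, 45, 0, 0, 0, 0, 0, -1, 45, 0, 0, 0, 0, 0, -1, 45, 0, 0, 0, 0, 0, -1, 45, 0, 0, 0, 0, 0, -1, 45, 0, 0, 0, 0, 0, -1, 45, 0, 0, 0, 0, 0, -1, 45, 0, 0, 0, 0, 0, -1, 45, 0, 0, 0, 0, 0, -1, 45]
}}

```text
t: 44.58
tool_pos: [0.5376, 0.4236, 0.0962]
tool_rot: [-2.228, -2.215, 0.001]
contact_force: [0.2, 0.0, -2.7]
opening: 0.0552
grip_force: 45.1
```

Emit:
{"method": "jog_arm", "body": {
  "commands": [0, 0, 0, 0, 0, -1, 45, 0, 0, 0, 0, 0, 0, 45, 0, 0, 0, 0, 0, 0, 45]
}}

```text
t: 44.95
tool_pos: [0.5378, 0.4237, 0.0963]
tool_rot: [-2.12, -2.319, 0.0]
contact_force: [-0.9, -0.1, -1.6]
opening: 0.0554
grip_force: 45.1
```

Run:
```python
from h import *
place(.1079,.05);obs()
```

```text
turn(az shares) 0.01 q6end 0.02 shift shares [-6.067 -1.765  0.772] mm [-364.  -105.9   46.3]
{'t': 44.95, 'q': [0.5587, 0.2984, 1.5691, 0.0, 1.2743, 0.469], 'tool_pos': [0.5378, 0.4237, 0.0963], 'tool_rot': [-2.1196, -2.3187, 0.0003], 'contact_force': [-0.9265, -0.1285, -1.6007], 'opening': 0.0554, 'grip_force': 45.0595}
```

Emit:
{"method": "jog_arm", "body": {
  "commands": [-0.9, -0.26, 0, 0, 0, 0, 45, -0.9, -0.26, 0, 0, 0, 0, 45, -0.9, -0.26, 0, 0, 0, 0, 45, -0.9, -0.26, 0, 0, 0, 0, 45, -0.9, -0.26, 0, 0, 0, 0, 45, -0.9, -0.26, 0.1, 0, 0, 0, 45, -0.45, -0.14, 0.25, 0, 0, 0, 45, -0.16, -0.05, 0.25, 0, 0, 0, 45, -0.06, -0.02, 0.15, 0, 0, 0, 45, 0, 0, 0, 0, 0, 0, 45, 0, 0, 0, 0, 0, 0, 45, 0, 0, 0, 0, 0, 0, 45]
}}

```text
t: 46.45
tool_pos: [0.4659, 0.0519, 0.0519]
tool_rot: [2.116, 2.321, 0.001]
contact_force: [0.7, 0.7, -2.1]
opening: 0.055
grip_force: 45.0
```

Run:
```python
from h import *
place(.1079,.0195);obs()
```

```text
turn(az shares) 0.03 q6end 0.02 shift shares [-0.002 -0.022  0.541] mm [-0.1 -1.3 32.4]
{'t': 46.45, 'q': [-0.048, -0.1412, 2.1179, 0.0001, 1.1638, -0.1401], 'tool_pos': [0.4659, 0.0519, 0.0519], 'tool_rot': [2.1163, 2.3206, 0.0013], 'contact_force': [0.6965, 0.6811, -2.0812], 'opening': 0.055, 'grip_force': 44.996}
```

Emit:
{"method": "jog_arm", "body": {
  "commands": [0, -0.02, 0.25, 0, 0, 0, 45, 0, 0, 0.2, 0, 0, 0, 45, 0, 0, 0.09, 0, 0, 0, 45, 0, 0, 0, 0, 0, 0, 45, 0, 0, 0, 0, 0, 0, 72, 0, 0, 0, 0, 0, 0, 72, 0, 0, 0, 0, 0, 0, 72, 0, 0, -0.5, 0, 0, 0, 70, 0, 0, -0.8, 0, 0, 0, 60, 0, 0, -0.8, 0, 0, 0, 45, -0.9, -0.07, 0, 0, 0, 0, 45, -0.9, -0.07, 0, 0, 0, 0, 45, -0.9, -0.07, 0, 0, 0, 0, 45, -0.9, -0.07, 0, 0, 0, -1, 45, 0, 0, 0, 0, 0, -1, 45, 0, 0, 0, 0, 0, -1, 45, 0, 0, 0, 0, 0, -0.2, 45, 0, 0, 0, 0, 0, 0, 45, 0, 0, 0, 0, 0, 0, 45]
}}

```text
t: 48.82
tool_pos: [0.467, -0.1652, 0.1449]
tool_rot: [1.722, 2.628, -0.0]
contact_force: [0.1, -0.5, 0.8]
opening: 0.0449
grip_force: 0.0
```

Run:
```python
from h import *
d=look("top1"); prof(d,.07,.136)
im=d["image"][180:270,215:390]; cv2.imwrite("pics/t1c.png",cv2.cvtColor(cv2.resize(im,(788,405),interpolation=cv2.INTER_CUBIC),cv2.COLOR_RGB2BGR))
s=dict(np.load("side0.npz")); w=cloud(s); I=s["image"].astype(int).sum(-1)
m=np.zeros((384,512),bool); m[140:180,275:325]=1; m&=(w[...,2]>.072)&(I<200); P=w[m]; print("crank side",m.sum(),np.median(P,0),P.max(0),P.min(0))
m=np.zeros((384,512),bool); m[140:180,275:325]=1; hsv=cv2.cvtColor(s["image"],cv2.COLOR_RGB2HSV); y=m&(hsv[...,0]>18)&(hsv[...,0]<30)&(hsv[...,1]>190); v,u=np.nonzero(y); P=plane(s,np.c_[u,v],.055)*1000; print("rim side",cv2.minEnclosingCircle(P.astype(np.float32)))
obs(); plan(.468,-.2978,.13,.406)
```

```text
[ 0.6894 -0.203 ] h 0.591/0.640 [54. 14.] z 0.050 [90, 59, 32] 
[ 0.4778 -0.0778] h -1.417/-1.457 [128.  52.] z 0.048 [146, 142, 124] TRAY [  0.7 -22.3]
[0.4659 0.0503] h 0.051/0.027 [55. 39.] z 0.047 [145, 92, 75] TRAY [1.000e-01 1.064e+02]
[0.4684 0.0059] h 0.125/0.026 [55. 41.] z 0.048 [175, 169, 140] TRAY [-1.3 61.9]
[0.442  0.4491] h 0.672/0.694 [57. 34.] z 0.041 [21, 130, 121] 
70 7 [183 172 136]; 73 6 [180 169 133]; 76 9 [182 182 153]; 79 9 [161 159 139]; 82 0 ; 85 3 [87 48 41]; 88 6 [98 54 42]; 91 7 [114  65  50]; 94 10 [147  90  72]; 97 10 [155  95  77]; 100 9 [153  93  75]; 103 8 [154  95  76]; 106 7 [153  94  75]; 109 7 [154  94  75]; 112 9 [156  96  78]; 115 9 [156  96  78]; 118 9 [153  94  75]; 121 3 [128  72  54]; 124 4 [120  74  60]; 127 4 [130 104  97]; 130 0 ; 133 0 ; crank side 34 [ 0.46639842 -0.29578833  0.09270162] [ 0.47353049 -0.28879059  0.10305722] [ 0.45896945 -0.31227849  0.0769006 ]
rim side ((486.68389892578125, -340.9132385253906), 56.68354034423828)
{'t': 48.875, 'q': [-0.4903, -0.1944, 1.9948, -0.0, 1.3412, -0.9012], 'tool_pos': [0.467, -0.1652, 0.1449], 'tool_rot': [1.7216, 2.6278, -0.0], 'contact_force': [-0.5245, 0.1077, -0.3721], 'opening': 0.0453, 'grip_force': 0.0}
turn(az shares) 0.05 q6end -0.97 shift shares [-2.037 -0.857  0.248] mm [-122.2  -51.4   14.9]
```

View pics/t1c.png

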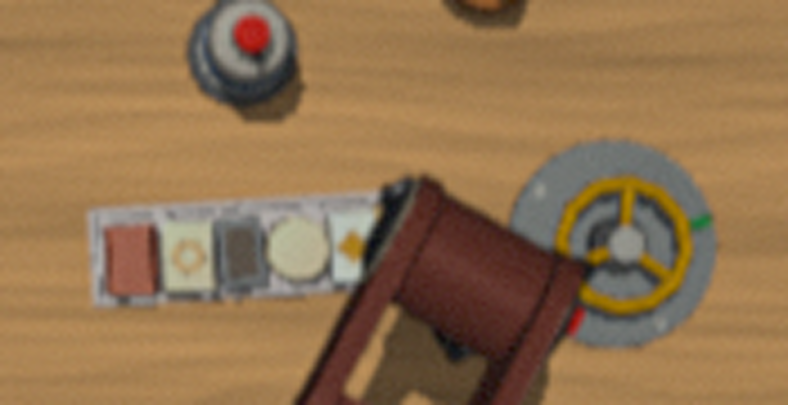

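Emit:
{"method": "jog_arm", "body": {
  "commands": [-0.6, -0.26, 0, 0, 0, 0, 45, -0.6, -0.26, 0, 0, 0, 0, 45, -0.5, -0.22, 0, 0, 0, 0, 45, -0.25, -0.1, 0, 0, 0, 0, 45, -0.08, -0.02, 0.1, 0, 0, 0, 45, 0, 0, 0.1, 0, 0, 0, 45, 0, 0, 0, 0, 0, 0, 45, 0, 0, 0, 0, 0, 0, 45]
}}

```text
t: 49.88
tool_pos: [0.4684, -0.2969, 0.1328]
tool_rot: [-1.72, -2.629, -0.0]
contact_force: [-0.3, 0.1, -0.1]
opening: 0.0448
grip_force: 0.0
```

Run:
```python
from h import *
obs(); plan(.468,-.2976,.070,.406)
d=eyes.get_image("side"); save(d,"side1"); im=d["image"][110:220,215:345]; cv2.imwrite("pics/s1c.png",cv2.cvtColor(cv2.resize(im,(650,550),interpolation=cv2.INTER_CUBIC),cv2.COLOR_RGB2BGR))
```

```text
{'t': 49.875, 'q': [-0.6992, -0.0328, 1.8682, 0.0001, 1.3065, -1.1112], 'tool_pos': [0.4684, -0.2969, 0.1328], 'tool_rot': [-1.72, -2.6286, -0.0002], 'contact_force': [-0.2708, 0.0916, -0.0756], 'opening': 0.0448, 'grip_force': 0.0}
turn(az shares) 0.06 q6end -0.97 shift shares [-0.008 -0.01   1.046] mm [-0.5 -0.6 62.8]
```

View pics/s1c.png

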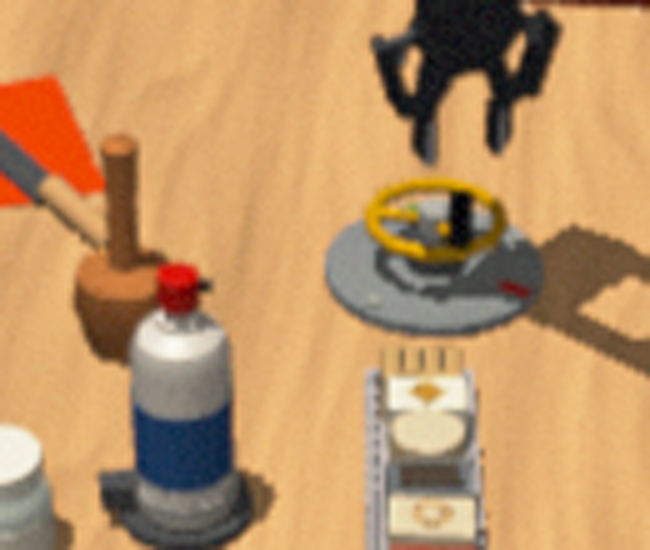

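Emit:
{"method": "jog_arm", "body": {
  "commands": [-0.01, -0.01, 0.4, 0, 0, 0, 45, 0, 0, 0.4, 0, 0, 0, 45, 0, 0, 0.24, 0, 0, 0, 45, 0, 0, 0, 0, 0, 0, 15, 0, 0, 0, 0, 0, 0, 10, 0, 0, 0, 0, 0, 0, 10, 0, 0, 0, 0, 0, 0, 10, 0, 0, 0, 0, 0, 0, 10],
  "newtons": 25
}}

```text
t: 50.92
tool_pos: [0.4675, -0.2982, 0.0705]
tool_rot: [-1.721, -2.627, 0.0]
contact_force: [-4.6, 1.1, -0.6]
opening: 0.0181
grip_force: 25.1
```

Run:
```python
from h import *
o=obs(); A=np.array([.486,-.3396]); v=o["tool_pos"][:2]-A; Rm=R.from_rotvec(o["tool_rot"]).as_matrix(); print(np.linalg.norm(v),np.degrees(np.arctan2(v[1],v[0])),"radial in tool",Rm.T@np.r_[v,0])
```

```text
{'t': 50.925, 'q': [-0.7019, 0.0431, 1.9056, -0.0003, 1.1943, -1.1127], 'tool_pos': [0.4675, -0.2982, 0.0705], 'tool_rot': [-1.7207, -2.6268, 0.0002], 'contact_force': [-4.5634, 1.1328, -0.5918], 'opening': 0.0181, 'grip_force': 25.0725}
0.04535128381204865 114.08837271158733 radial in tool [ 4.53492230e-02 -4.29173938e-04  5.21827444e-05]
```

Emit:
{"method": "jog_arm", "body": {
  "commands": [-0.004, 0.075, 0, 0, 0, 1, 10, -0.004, 0.075, 0, 0, 0, 1, 10, -0.004, 0.075, 0, 0, 0, 1, 10, -0.004, 0.075, 0, 0, 0, 1, 10, -0.004, 0.075, 0, 0, 0, 1, 10]
}}

```text
t: 51.55
tool_pos: [0.4902, -0.2947, 0.0705]
tool_rot: [-2.321, -2.117, -0.0]
contact_force: [-2.4, 0.9, -2.4]
opening: 0.0185
grip_force: 25.0
```

```bash
cat >> h.py <<'E'
def wheel():
    o=obs(); A=np.array([.486,-.3396]); v=o["tool_pos"][:2]-A; Rm=R.from_rotvec(o["tool_rot"]).as_matrix(); a=np.degrees(np.arctan2(v[1],v[0])); print("r",np.linalg.norm(v),"ang",a,"joint",np.deg2rad((155-a)%360),"radial in tool",(Rm.T@np.r_[v,0]).round(4))
E
python3 - <<'E'
from h import *
wheel()
E
```

```text
{'t': 51.55, 'q': [-0.6715, 0.0822, 1.8645, 0.0003, 1.195, -0.5797], 'tool_pos': [0.4902, -0.2947, 0.0705], 'tool_rot': [-2.3211, -2.1169, -0.0005], 'contact_force': [-2.3539, 0.9414, -2.3889], 'opening': 0.0185, 'grip_force': 24.9634}
r 0.04506881332306455 ang 84.61005543980166 joint 1.228536292871733 radial in tool [0.0451 0.0001 0.    ]
```

Emit:
{"method": "jog_arm", "body": {
  "commands": [-0.004, 0.075, 0, 0, 0, 1, 10, -0.004, 0.075, 0, 0, 0, 1, 10, -0.004, 0.075, 0, 0, 0, 1, 10, -0.004, 0.075, 0, 0, 0, 1, 10, -0.004, 0.075, 0, 0, 0, 1, 10, -0.004, 0.075, 0, 0, 0, 1, 10, -0.004, 0.075, 0, 0, 0, 1, 10, -0.004, 0.075, 0, 0, 0, 1, 10, -0.004, 0.075, 0, 0, 0, 1, 10, -0.004, 0.075, 0, 0, 0, 1, 10, -0.004, 0.075, 0, 0, 0, 1, 10, -0.004, 0.075, 0, 0, 0, 1, 10, -0.004, 0.075, 0, 0, 0, 1, 10, -0.004, 0.075, 0, 0, 0, 1, 10, -0.004, 0.075, 0, 0, 0, 1, 10]
}}

```text
t: 53.42
tool_pos: [0.5325, -0.3419, 0.0706]
tool_rot: [3.139, -0.032, 0.007]
contact_force: [2.9, -3.0, -5.8]
opening: 0.018
grip_force: 24.6
```

Run:
```python
from h import *
wheel()
```

```text
{'t': 53.425, 'q': [-0.6885, 0.2129, 1.7183, 0.0005, 1.2054, 0.9026], 'tool_pos': [0.5325, -0.3419, 0.0706], 'tool_rot': [3.1387, -0.0322, 0.0065], 'contact_force': [2.9253, -3.043, -5.8161], 'opening': 0.018, 'grip_force': 24.6231}
r 0.04659352080556028 ang -2.830764578495185 joint 2.754666502834781 radial in tool [0.0466 0.0013 0.0002]
```

Emit:
{"method": "jog_arm", "body": {
  "commands": [-0.005, 0.075, 0, 0, 0, 1, 10, -0.005, 0.075, 0, 0, 0, 1, 10, -0.005, 0.075, 0, 0, 0, 1, 10, -0.005, 0.075, 0, 0, 0, 1, 10, -0.005, 0.075, 0, 0, 0, 1, 10, -0.005, 0.075, 0, 0, 0, 1, 10, -0.005, 0.075, 0, 0, 0, 1, 10, -0.005, 0.075, 0, 0, 0, 1, 10, -0.004, 0.075, 0, 0, 0, 1, 10, -0.004, 0.075, 0, 0, 0, 1, 10, -0.004, 0.075, 0, 0, 0, 1, 10, -0.004, 0.075, 0, 0, 0, 1, 10, 0, 0.04, 0, 0, 0, 0.5, 10, 0, 0, 0, 0, 0, 0, 10, 0, 0, 0, 0, 0, 0, 10]
}}

```text
t: 55.3
tool_pos: [0.4995, -0.3861, 0.0707]
tool_rot: [2.528, -1.859, 0.011]
contact_force: [1.4, -9.1, -9.6]
opening: 0.0179
grip_force: 24.8
```

Run:
```python
from h import *
wheel()
```

```text
{'t': 55.3, 'q': [-0.7747, 0.2082, 1.7237, -0.003, 1.202, 2.0655], 'tool_pos': [0.4995, -0.3861, 0.0707], 'tool_rot': [2.5276, -1.8591, 0.0113], 'contact_force': [1.3528, -9.0675, -9.5989], 'opening': 0.0179, 'grip_force': 24.7931}
r 0.04844961765633562 ang -73.86206902168097 joint 3.9943966373548503 radial in tool [0.0484 0.001  0.0004]
```

Emit:
{"method": "jog_arm", "body": {
  "commands": [0, 0, 0, 0, 0, 0, 40, 0, 0, 0, 0, 0, 0, 40, 0, 0, 0, 0, 0, 0, 40, 0, 0, -0.5, 0, 0, 0, 40, 0, 0, -0.9, 0, 0, 0, 40, 0, 0, -0.9, 0, 0, 0, 40, 0, 0, -0.9, 0, 0, 0, 20, 0, 0, 0, 0, 0, 0, 0, 0, 0, 0, 0, 0, 0, 0]
}}

```text
t: 56.42
tool_pos: [0.4987, -0.3827, 0.2625]
tool_rot: [-2.531, 1.861, -0.001]
contact_force: [0.5, 0.0, -0.7]
opening: 0.0002
grip_force: 0.0
```

Run:
```python
from h import *
o=obs(); h=np.arctan2(*R.from_rotvec(o["tool_rot"]).as_matrix()[[1,0],[1,1]]); plan(.634,-.0353,.25,h)
```

```text
{'t': 56.425, 'q': [-0.7729, 0.0442, 1.5698, 0.0001, 1.5272, 2.0658], 'tool_pos': [0.4987, -0.3827, 0.2625], 'tool_rot': [-2.5311, 1.8609, -0.0007], 'contact_force': [0.5172, 0.0098, -0.673], 'opening': 0.0002, 'grip_force': 0.0}
turn(az shares) -0.0 q6end 2.78 shift shares [-4.853 -3.879  0.209] mm [-291.2 -232.8   12.5]
```

Emit:
{"method": "jog_arm", "body": {
  "commands": [-0.68, -0.55, 0, 0, 0, 0, 0, -0.68, -0.55, 0, 0, 0, 0, 0, -0.68, -0.55, 0, 0, 0, 0, 0, -0.68, -0.55, 0, 0, 0, 0, 0, -0.68, -0.55, 0, 0, 0, 0, 0, -0.68, -0.55, 0, 0, 0, 0, 0, -0.5, -0.38, 0.1, 0, 0, 0, 0, -0.2, -0.14, 0.1, 0, 0, 0, 0, -0.07, -0.06, 0, 0, 0, 0, 0, 0, 0, 0, 0, 0, 0, 0, 0, 0, 0, 0, 0, 0, 0, 0, 0, 0, 0, 0, 0, 0]
}}

```text
t: 57.92
tool_pos: [0.6341, -0.0367, 0.2509]
tool_rot: [-2.53, 1.863, -0.001]
contact_force: [-0.3, 0.5, -0.2]
opening: 0.0003
grip_force: 0.0
```

Run:
```python
from h import *
o=obs(); h=np.arctan2(*R.from_rotvec(o["tool_rot"]).as_matrix()[[1,0],[1,1]]); plan(.634,-.0353,.20,h)
d=look("top2"); w=cloud(d); sub=np.zeros((384,512),bool); sub[200:270,315:385]=1
m=sub&(w[...,2]>.08); v,u=np.nonzero(m); P=plane(d,np.c_[u,v],.1).mean(0); q=P-[.4858,-.3395]; print("crank",m.sum(),P,np.linalg.norm(q),np.degrees(np.arctan2(q[1],q[0])))
a=d["image"][150:275,215:390]; b=eyes.get_image("side")["image"][110:260,190:340]
a=cv2.resize(a,(700,500),interpolation=cv2.INTER_CUBIC); cv2.imwrite("pics/t2c.png",a[...,::-1]); cv2.imwrite("pics/s2c.png",cv2.resize(b,(600,600),interpolation=cv2.INTER_CUBIC)[...,::-1])
```

```text
{'t': 57.925, 'q': [-0.1748, 0.0652, 1.5672, -0.0001, 1.5086, 2.6655], 'tool_pos': [0.6341, -0.0367, 0.2509], 'tool_rot': [-2.5295, 1.8628, -0.0009], 'contact_force': [-0.2524, 0.47, -0.2144], 'opening': 0.0003, 'grip_force': 0.0}
turn(az shares) -0.0 q6end 2.78 shift shares [-0.023 -0.005  0.849] mm [-1.4 -0.3 50.9]
[ 0.4833 -0.1449] h -1.213/-1.545 [75. 54.] z 0.048 [130, 117, 90] TRAY [  0.1 -89.6]
[0.4672 0.0583] h -0.020/0.020 [52. 26.] z 0.048 [152, 95, 78] TRAY [  2.1 114.2]
[0.4412 0.449 ] h 0.726/0.712 [58. 35.] z 0.041 [21, 134, 125] 
crank 27 [ 0.50091563 -0.3804718 ] 0.04367116438405768 -69.74959068217518
```

View pics/t2c.png

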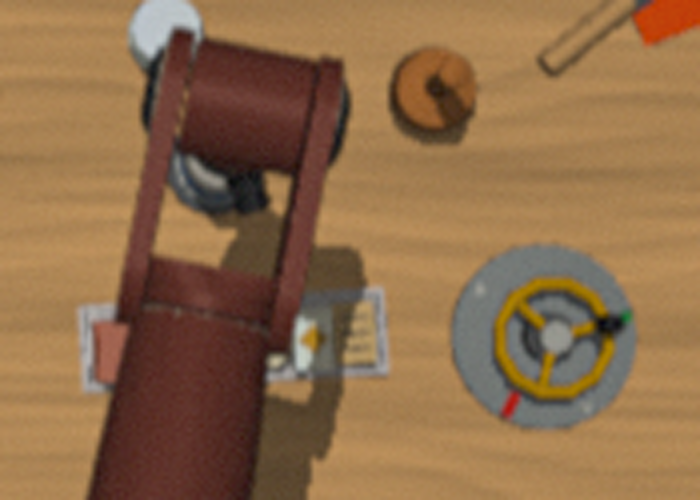

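View pics/s2c.png

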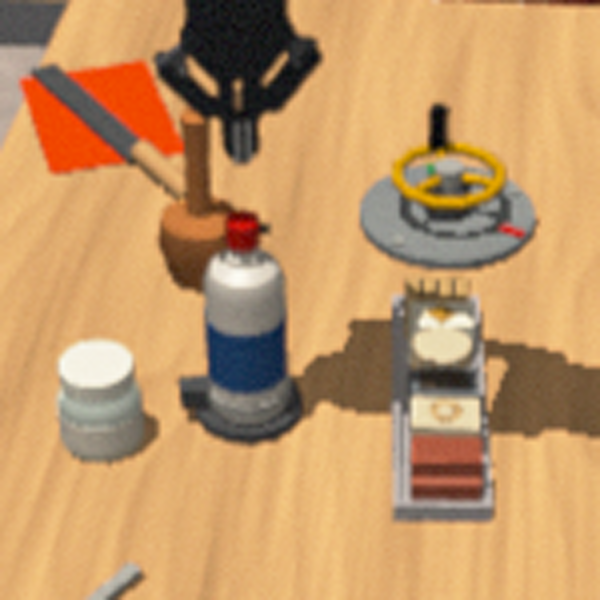

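```bash
cat >> h.py <<'E'
def crank(n=4):
    D=[eyes.get_image("top") for _ in range(n)]; d=D[0]; im=np.mean([x["image"] for x in D],0); z=np.median([x["z_map"] for x in D],0)
    d=dict(d); d["z_map"]=z; w=cloud(d); v,u=np.mgrid[:384,:512]; up=plane(d,np.c_[u.ravel(),v.ravel()],.1).reshape(384,512,2)
    r=np.linalg.norm(up-[.4858,-.3395],axis=-1); near=r<.062
    for nm,m in(("z",near&(w[...,2]>.078)),("dark",near&(im.sum(-1)<130)&(w[...,2]>.062)),("dark2",near&(im.sum(-1)<170)&(w[...,2]>.07))):
        P=up[m].mean(0); q=P-[.4858,-.3395]; print(nm,m.sum(),P.round(4),np.linalg.norm(q).round(4),np.degrees(np.arctan2(q[1],q[0])).round(1),w[m][:,2].mean().round(4))
    pl=plane(d,np.c_[u.ravel(),v.ravel()],.012).reshape(384,512,2); rr=np.linalg.norm(pl-[.4858,-.3395],axis=-1)
    for nm,wt in(("green",im[...,1]-im[...,0]-12),("red",im[...,0]-im[...,1]-60)):
        wt=np.where((rr>.058)&(rr<.084)&(wt>0),wt,0); P=(pl*wt[...,None]).sum((0,1))/wt.sum(); q=P-[.4858,-.3395]; print(nm,(wt>0).sum(),P.round(4),np.linalg.norm(q).round(4),np.degrees(np.arctan2(q[1],q[0])).round(1))
    c=near&(np.linalg.norm(up-[.4858,-.3395],axis=-1)<.03)&(im.min(-1)>125); p62=plane(d,np.c_[u[c],v[c]],.062).mean(0); print("hub",c.sum(),p62.round(4))
E
python3 - <<'E'
from h import *
crank()
E
```

```text
z 27 [ 0.5009 -0.3805] 0.0437 -69.7 0.097
dark 21 [ 0.4989 -0.3774] 0.0401 -70.9 0.0929
dark2 25 [ 0.4999 -0.3788] 0.0418 -70.3 0.0942
green 11 [ 0.506  -0.4148] 0.078 -75.0
red 15 [ 0.4233 -0.3104] 0.069 155.0
hub 37 [ 0.4863 -0.3407]
```

Run:
```python
from h import *
s0=dict(np.load("side0.npz")); s1=eyes.get_image("side")
for s in(s0,s1):
    w=cloud(s); I=s["image"].astype(int); m=np.zeros((384,512),bool); m[125:180,275:325]=1
    k=m&(w[...,2]>.068)&(w[...,2]<.115)&(I.sum(-1)<220); v,u=np.nonzero(k); P=w[k]; 
    t=v<=v.min()+1; print(k.sum(),P.mean(0).round(4),"top rows",plane(s,[u[t].mean(),v[t].mean()],.1).round(4), v.min())
    hsv=cv2.cvtColor(s["image"],cv2.COLOR_RGB2HSV); y=m&(hsv[...,0]>18)&(hsv[...,0]<30)&(hsv[...,1]>190); v,u=np.nonzero(y); p=plane(s,np.c_[u,v],.055)*1000; print(cv2.minEnclosingCircle(p.astype(np.float32)))
    g=m&(I[...,1]>I[...,0]+25)&(I[...,1]>I[...,2]+25); v,u=np.nonzero(g); print("green",g.sum(),plane(s,np.c_[u,v],.012).mean(0) if g.any() else "")
```

```text
43 [ 0.4661 -0.2965  0.0871] top rows [[ 0.4664 -0.3037]] 148
((486.68389892578125, -340.9132385253906), 56.68354034423828)
green 0 
34 [ 0.4988 -0.3773  0.0872] top rows [[ 0.4994 -0.3852]] 136
((486.81036376953125, -340.94976806640625), 56.6884651184082)
green 5 [ 0.5063518  -0.41692261]
```

Emit:
{"method": "jog_arm", "body": {
  "commands": [0.68, 0.54, 0, 0, 0, 0, 40, 0.68, 0.54, 0, 0, 0, 0, 40, 0.68, 0.54, 0, 0, 0, 0, 40, 0.68, 0.54, 0, 0, 0, 0, 40, 0.68, 0.54, 0, 0, 0, 0, 40, 0.68, 0.54, 0, 0, 0, 0, 40, 0.5, 0.4, 0, 0, 0, 0, 40, 0.2, 0.16, 0.3, 0, 0, 0, 40, 0.07, 0.05, 0.5, 0, 0, 0, 40, 0, 0, 0.7, 0, 0, 0, 40, 0, 0, 0, 0, 0, 0, 40, 0, 0, 0, 0, 0, 0, 40]
}}

```text
t: 59.78
tool_pos: [0.501, -0.382, 0.1613]
tool_rot: [-2.532, 1.86, -0.001]
contact_force: [-0.2, 0.5, -0.2]
opening: 0.0402
grip_force: 0.0
```

Run:
```python
from h import *
wheel(); o=ctrl.get_obs(); h=np.arctan2(*R.from_rotvec(o["tool_rot"]).as_matrix()[[1,0],[1,1]]); plan(.5001,-.383,.0705,h)
```

```text
{'t': 59.775, 'q': [-0.7696, 0.1149, 1.666, 0.0002, 1.3599, 2.0685], 'tool_pos': [0.501, -0.382, 0.1613], 'tool_rot': [-2.5317, 1.8601, -0.0012], 'contact_force': [-0.1623, 0.5449, -0.2306], 'opening': 0.0402, 'grip_force': 0.0}
r 0.044961463690648476 ang -70.54030797167862 joint 3.9364209700678052 radial in tool [ 0.0449 -0.0016  0.    ]
turn(az shares) -0.0 q6end 2.18 shift shares [0.011 0.02  1.513] mm [ 0.6  1.2 90.8]
```

Emit:
{"method": "jog_arm", "body": {
  "commands": [0, 0, 0.6, 0, 0, 0, 40, 0, 0, 0.6, 0, 0, 0, 40, 0, 0, 0.31, 0, 0, 0, 40, 0, 0, 0, 0, 0, 0, 10, 0, 0, 0, 0, 0, 0, 10, 0, 0, 0, 0, 0, 0, 10, 0, 0, 0, 0, 0, 0, 10]
}}

```text
t: 60.65
tool_pos: [0.5003, -0.3824, 0.0704]
tool_rot: [2.531, -1.861, 0.0]
contact_force: [-1.7, -0.0, -4.1]
opening: 0.0182
grip_force: 25.9
```

Emit:
{"method": "jog_arm", "body": {
  "commands": [0, 0.035, 0, 0, 0, 0.45, 10, 0, 0.03, 0, 0, 0, 0.42, 10, 0, 0, 0, 0, 0, 0, 10, 0, 0, 0, 0, 0, 0, 10]
}}

```text
t: 61.15
tool_pos: [0.4967, -0.3835, 0.0704]
tool_rot: [2.448, -1.969, 0.001]
contact_force: [-1.9, 0.9, -1.1]
opening: 0.0179
grip_force: 26.1
```

Run:
```python
from h import *
wheel()
```

```text
{'t': 61.15, 'q': [-0.776, 0.2046, 1.7284, -0.0, 1.2082, 2.1495], 'tool_pos': [0.4967, -0.3835, 0.0704], 'tool_rot': [2.448, -1.9688, 0.0005], 'contact_force': [-1.9487, 0.8798, -1.1322], 'opening': 0.0179, 'grip_force': 26.1213}
r 0.045218441310646645 ang -76.27932432325373 joint 4.036585701228583 radial in tool [ 0.0452 -0.0011  0.    ]
```

Emit:
{"method": "jog_arm", "body": {
  "commands": [0, 0, 0, 0, 0, 0, 40, 0, 0, 0, 0, 0, 0, 40, 0, 0, 0, 0, 0, 0, 40, 0, 0, -0.5, 0, 0, 0, 40, 0, 0, -0.9, 0, 0, 0, 40, 0, 0, -0.9, 0, 0, 0, 20, 0, 0, -0.9, 0, 0, 0, 0, -0.72, -0.48, 0, 0, 0, 0, 0, -0.72, -0.48, 0, 0, 0, 0, 0, -0.72, -0.48, 0, 0, 0, 0, 0, -0.72, -0.48, 0, 0, 0, 0, 0, -0.72, -0.48, 0, 0, 0, 0, 0, -0.72, -0.48, 0, 0, 0, 0, 0, -0.55, -0.38, 0, 0, 0, 0, 0, -0.22, -0.15, 0, 0, 0, 0, 0, -0.09, -0.06, 0, 0, 0, 0, 0, 0, 0, 0, 0, 0, 0, 0, 0, 0, 0, 0, 0, 0, 0, 0, 0, 0, 0, 0, 0, 0]
}}

```text
t: 63.52
tool_pos: [0.6333, -0.0362, 0.2619]
tool_rot: [2.446, -1.971, 0.0]
contact_force: [0.7, 0.1, -0.9]
opening: -0.0002
grip_force: 0.0
```

Run:
```python
from h import *
o=obs(); h=np.arctan2(*R.from_rotvec(o["tool_rot"]).as_matrix()[[1,0],[1,1]]); plan(.634,-.036,.20,h)
crank(2)
s=eyes.get_image("side"); I=s["image"].astype(int); m=(I[...,0]>130)&(I[...,1]<60)&(I[...,2]<60)&(cloud(s)[...,2]>.15); P=cloud(s)[m]; print("cap",m.sum(),P.mean(0),P.max(0))
for t in stones(s,.036,.07):
    q=R.from_euler("z",-TY).as_matrix()[:2,:2]@(t[0]-C); print(t[0].round(3),t[6].round(3),(q*1000).round(0),t[2].round(0),t[7])
```

```text
{'t': 63.525, 'q': [-0.1743, 0.0583, 1.5562, -0.0001, 1.5271, 2.753], 'tool_pos': [0.6333, -0.0362, 0.2619], 'tool_rot': [2.4461, -1.9711, 0.0002], 'contact_force': [0.6619, 0.0847, -0.9426], 'opening': -0.0002, 'grip_force': 0.0}
turn(az shares) -0.0 q6end 2.87 shift shares [-1.000e-03 -1.200e-02  1.032e+00] mm [-0.1 -0.7 61.9]
z 40 [ 0.4971 -0.3731] 0.0355 -71.5 0.253
dark 22 [ 0.4965 -0.3777] 0.0396 -74.3 0.0922
dark2 28 [ 0.4978 -0.3788] 0.0411 -73.0 0.0939
green 15 [ 0.506  -0.4136] 0.0768 -74.8
red 15 [ 0.4232 -0.3104] 0.069 155.1
hub 35 [ 0.4872 -0.3408]
cap 31 [ 0.63620988 -0.03056339  0.19453257] [ 0.6462614  -0.02219721  0.19980179]
[ 0.701 -0.201] 0.057 [ 212. -165.] [40. 23.] [144  89  50]
[ 0.473 -0.045] 0.048 [-2. 11.] [260.  56.] [165 136 108]
[ 0.632 -0.011] 0.054 [160.  30.] [67. 25.] [61 73 89]
[0.44  0.451] 0.042 [ 10. 508.] [58. 34.] [ 12 155 144]
```

Emit:
{"method": "jog_arm", "body": {
  "commands": [0, -0.01, 0.5, 0, 0, 0, 0, 0, 0, 0.4, 0, 0, 0, 0, 0, 0, 0.13, 0, 0, 0, 0, 0, 0, 0, 0, 0, 0, 0, 0, 0, 0.1, 0, 0, 0, 0, 0, 0, 0.07, 0, 0, 0, 0, 0, 0, 0, 0, 0, 0, 0, 0, 0, 0, 0, 0, 0, 0]
}}

```text
t: 64.68
tool_pos: [0.6352, -0.0354, 0.1919]
tool_rot: [-2.446, 1.968, -0.005]
contact_force: [0.6, 0.3, 5.4]
opening: -0.0001
grip_force: 2.6
```

Emit:
{"method": "jog_arm", "body": {
  "commands": [0, 0, 0.07, 0, 0, 0, 0, 0, 0, 0, 0, 0, 0, 0, 0, 0, 0, 0, 0, 0, 0]
}}

```text
t: 65.05
tool_pos: [0.6353, -0.0354, 0.189]
tool_rot: [-2.446, 1.968, -0.005]
contact_force: [-1.0, -0.0, 9.2]
opening: -0.0007
grip_force: 4.6
```

Emit:
{"method": "jog_arm", "body": {
  "commands": [0, 0, -0.15, 0, 0, 0, 0, 0, 0, -0.15, 0, 0, 0, 0, 0, 0, 0, 0, 0, 0, 0, 0, 0, 0, 0, 0, 0, 0, 0, 0, 0, 0, 0, 0, 0]
}}

```text
t: 65.68
tool_pos: [0.6336, -0.0351, 0.2027]
tool_rot: [2.447, -1.969, -0.002]
contact_force: [-0.3, -0.2, 0.7]
opening: 0.0002
grip_force: 0.0
```

Emit:
{"method": "jog_arm", "body": {
  "commands": [0, 0, 0.15, 0, 0, 0, 0, 0, 0, 0.1, 0, 0, 0, 0, 0, 0, 0.05, 0, 0, 0, 0, 0, 0, 0.01, 0, 0, 0, 0, 0, 0, 0, 0, 0, 0, 0, 0, 0, 0, 0, 0, 0, 0]
}}

```text
t: 66.42
tool_pos: [0.6346, -0.0352, 0.1889]
tool_rot: [-2.447, 1.969, -0.003]
contact_force: [-5.6, 1.2, 15.2]
opening: -0.0
grip_force: 7.4
```

Emit:
{"method": "jog_arm", "body": {
  "commands": [0, 0, -0.3, 0, 0, 0, 0, 0, 0, -0.4, 0, 0, 0, 0, 0, 0, -0.5, 0, 0, 0, 20, 0.72, 0.48, 0, 0, 0, 0, 40, 0.72, 0.48, 0, 0, 0, 0, 40, 0.72, 0.48, 0, 0, 0, 0, 40, 0.72, 0.48, 0, 0, 0, 0, 40, 0.72, 0.48, 0, 0, 0, 0, 40, 0.72, 0.48, 0, 0, 0, 0, 40, 0.55, 0.38, 0, 0, 0, 0, 40, 0.22, 0.15, 0.5, 0, 0, 0, 40, 0.09, 0.06, 0.6, 0, 0, 0, 40, 0, 0, 0.6, 0, 0, 0, 40, 0, 0, 0, 0, 0, 0, 40, 0, 0, 0, 0, 0, 0, 40, 0, 0, 0, 0, 0, 0, 40]
}}

```text
t: 68.42
tool_pos: [0.4982, -0.384, 0.1577]
tool_rot: [2.448, -1.969, 0.006]
contact_force: [0.5, 0.7, -0.1]
opening: 0.0397
grip_force: 0.0
```

Run:
```python
from h import *
wheel(); o=ctrl.get_obs(); h=np.arctan2(*R.from_rotvec(o["tool_rot"]).as_matrix()[[1,0],[1,1]]); plan(.4967,-.3835,.0705,h)
s=eyes.get_image("side"); I=s["image"].astype(int); m=(I[...,0]>130)&(I[...,1]<60)&(I[...,2]<60)&(cloud(s)[...,2]>.15); P=cloud(s)[m]; print("cap",m.sum(),P.mean(0),P.max(0))
```

```text
{'t': 68.425, 'q': [-0.7749, 0.114, 1.6733, -0.0, 1.3505, 2.1508], 'tool_pos': [0.4982, -0.384, 0.1577], 'tool_rot': [2.4476, -1.9689, 0.0059], 'contact_force': [0.5096, 0.7473, -0.0988], 'opening': 0.0397, 'grip_force': 0.0}
r 0.04610277220292334 ang -74.60607689368796 joint 4.007382024382129 radial in tool [ 0.046  -0.0024  0.0002]
turn(az shares) -0.0 q6end 2.27 shift shares [-0.019  0.026  1.453] mm [-1.1  1.6 87.2]
cap 35 [ 0.63618994 -0.03402176  0.19499477] [ 0.6455219  -0.02392409  0.19881756]
```

Emit:
{"method": "jog_arm", "body": {
  "commands": [-0.02, 0.025, 0.6, 0, 0, 0, 40, 0, 0, 0.6, 0, 0, 0, 40, 0, 0, 0.25, 0, 0, 0, 40, 0, 0, 0, 0, 0, 0, 10, 0, 0, 0, 0, 0, 0, 10, 0, 0, 0, 0, 0, 0, 10, 0, 0, 0, 0, 0, 0, 10]
}}

```text
t: 69.35
tool_pos: [0.4959, -0.3825, 0.0687]
tool_rot: [-2.447, 1.969, -0.002]
contact_force: [2.8, -0.6, -4.4]
opening: 0.0184
grip_force: 26.1
```

Emit:
{"method": "jog_arm", "body": {
  "commands": [-0.004, -0.075, 0, 0, 0, -1, 10, -0.004, -0.075, 0, 0, 0, -1, 10, -0.004, -0.075, 0, 0, 0, -1, 10, -0.004, -0.075, 0, 0, 0, -1, 10, -0.004, -0.075, 0, 0, 0, -1, 10, -0.004, -0.075, 0, 0, 0, -1, 10, -0.004, -0.075, 0, 0, 0, -1, 10, -0.004, -0.075, 0, 0, 0, -1, 10, -0.004, -0.075, 0, 0, 0, -1, 10, -0.004, -0.075, 0, 0, 0, -1, 10, -0.004, -0.075, 0, 0, 0, -1, 10, -0.004, -0.075, 0, 0, 0, -1, 10]
}}

```text
t: 70.85
tool_pos: [0.5278, -0.3464, 0.0687]
tool_rot: [3.13, -0.238, -0.009]
contact_force: [-9.8, -1.7, 0.1]
opening: 0.0181
grip_force: 26.7
```

Run:
```python
from h import *
wheel()
```

```text
{'t': 70.85, 'q': [-0.6964, 0.2174, 1.7167, -0.0054, 1.2109, 1.0281], 'tool_pos': [0.5278, -0.3464, 0.0687], 'tool_rot': [3.1304, -0.238, -0.0088], 'contact_force': [-9.829, -1.7214, 0.0862], 'opening': 0.0181, 'grip_force': 26.6516}
r 0.042366513199280344 ang -9.256655864161278 joint 2.866819463144866 radial in tool [ 0.0424  0.0004 -0.0002]
```

Emit:
{"method": "jog_arm", "body": {
  "commands": [0, -0.075, 0, 0, 0, -1, 10, 0, -0.075, 0, 0, 0, -1, 10, 0, -0.075, 0, 0, 0, -1, 10, 0, -0.075, 0, 0, 0, -1, 10, 0, -0.075, 0, 0, 0, -1, 10, 0, -0.075, 0, 0, 0, -1, 10, 0, -0.075, 0, 0, 0, -1, 10, 0, -0.075, 0, 0, 0, -1, 10, -0.004, -0.075, 0, 0, 0, -1, 10, -0.004, -0.075, 0, 0, 0, -1, 10, -0.004, -0.075, 0, 0, 0, -1, 10, -0.004, -0.075, 0, 0, 0, -1, 10, -0.004, -0.075, 0, 0, 0, -1, 10, -0.004, -0.075, 0, 0, 0, -1, 10, -0.004, -0.075, 0, 0, 0, -1, 10, -0.004, -0.075, 0, 0, 0, -1, 10]
}}

```text
t: 72.85
tool_pos: [0.4915, -0.299, 0.0687]
tool_rot: [2.348, 2.075, -0.014]
contact_force: [-4.0, -18.5, -10.7]
opening: 0.0183
grip_force: 25.5
```

Run:
```python
from h import *
wheel()
```

```text
{'t': 72.85, 'q': [-0.6709, 0.089, 1.8607, -0.0108, 1.1857, -0.5434], 'tool_pos': [0.4915, -0.299, 0.0687], 'tool_rot': [2.3483, 2.0749, -0.0137], 'contact_force': [-3.9609, -18.4857, -10.7382], 'opening': 0.0183, 'grip_force': 25.5219}
r 0.04097465116259291 ang 82.2258903440705 joint 1.2701478237033674 radial in tool [ 0.041   0.0005 -0.0005]
```

Emit:
{"method": "jog_arm", "body": {
  "commands": [-0.005, -0.075, 0, 0, 0, -1, 10, -0.005, -0.075, 0, 0, 0, -1, 10, -0.005, -0.075, 0, 0, 0, -1, 10, -0.005, -0.075, 0, 0, 0, -1, 10, -0.005, -0.075, 0, 0, 0, -1, 10, -0.005, -0.075, 0, 0, 0, -1, 10, -0.004, -0.075, 0, 0, 0, -1, 10, -0.004, -0.075, 0, 0, 0, -1, 10, -0.004, -0.075, 0, 0, 0, -1, 10, -0.004, -0.075, 0, 0, 0, -1, 10, -0.004, -0.075, 0, 0, 0, -1, 10, -0.004, -0.075, 0, 0, 0, -1, 10, 0, 0, 0, 0, 0, 0, 10, 0, 0, 0, 0, 0, 0, 10]
}}

```text
t: 74.6
tool_pos: [0.4487, -0.3194, 0.0687]
tool_rot: [0.772, 3.041, -0.007]
contact_force: [3.3, -7.8, -11.7]
opening: 0.0183
grip_force: 25.7
```

Run:
```python
from h import *
wheel()
```

```text
{'t': 74.6, 'q': [-0.7529, 0.0322, 1.9202, -0.0017, 1.1832, -1.8256], 'tool_pos': [0.4487, -0.3194, 0.0687], 'tool_rot': [0.7722, 3.0406, -0.0068], 'contact_force': [3.3314, -7.7656, -11.7326], 'opening': 0.0183, 'grip_force': 25.6551}
r 0.04242152792491378 ang 151.51208856720893 joint 0.06087553852015701 radial in tool [ 0.0424 -0.     -0.0002]
```

Emit:
{"method": "jog_arm", "body": {
  "commands": [0, -0.038, 0, 0, 0, -0.5, 10, 0, 0, 0, 0, 0, 0, 10, 0, 0, 0, 0, 0, 0, 40, 0, 0, 0, 0, 0, 0, 40, 0, 0, 0, 0, 0, 0, 40, 0, 0, -0.5, 0, 0, 0, 40, 0, 0, -0.9, 0, 0, 0, 40, 0, 0, -0.9, 0, 0, 0, 40, 0, 0, -0.9, 0, 0, 0, 40, 0.43, 0.82, 0, 0, 0, 0, 40, 0.43, 0.82, 0, 0, 0, 0, 40, 0.43, 0.82, 0, 0, 0, 0, 40, 0.43, 0.82, 0, 0, 0, 0, 40, 0.43, 0.82, 0, 0, 0, 0, 40, 0.43, 0.82, 0, 0, 0, 0, 40, 0.43, 0.82, 0, 0, 0, 0, 40, 0.43, 0.82, 0, 0, 0, 0, 40, 0.3, 0.5, 0, 0, 0, 0, 40, 0, 0, 0, 0, 0, 0, 40]
}}

```text
t: 76.97
tool_pos: [0.4268, 0.1617, 0.2603]
tool_rot: [0.689, 3.065, 0.0]
contact_force: [-0.4, -0.4, 0.7]
opening: 0.0399
grip_force: 0.0
```

Run:
```python
from h import *
obs(); crank(2); d=look("top3"); prof(d)
a=cv2.resize(d["image"][150:275,215:390],(700,500),interpolation=cv2.INTER_CUBIC); cv2.imwrite("pics/t3c.png",a[...,::-1])
s=eyes.get_image("side"); I=s["image"].astype(int); m=(I[...,0]>130)&(I[...,1]<60)&(I[...,2]<60)&(cloud(s)[...,2]>.15); P=cloud(s)[m]; print("cap",m.sum(),P.mean(0),P.max(0))
```

```text
{'t': 76.975, 'q': [0.1988, -0.3844, 1.9515, -0.0, 1.5744, -0.9296], 'tool_pos': [0.4268, 0.1617, 0.2603], 'tool_rot': [0.6893, 3.065, 0.0], 'contact_force': [-0.3726, -0.4263, 0.6923], 'opening': 0.0399, 'grip_force': 0.0}
z 36 [ 0.453  -0.3206] 0.0379 150.0 0.2956
dark 21 [ 0.4467 -0.3144] 0.0465 147.3 0.1339
dark2 25 [ 0.4472 -0.315 ] 0.0457 147.6 0.1279
green 20 [ 0.5053 -0.4114] 0.0744 -74.8
red 15 [ 0.4234 -0.3105] 0.0688 155.1
hub 34 [ 0.486  -0.3409]
[ 0.4795 -0.1026] h -1.462/-1.476 [169.  53.] z 0.048 [151, 142, 119] TRAY [  0.2 -47.1]
[0.4662 0.051 ] h 0.076/0.028 [56. 39.] z 0.047 [146, 92, 76] TRAY [  0.5 107.1]
[0.4684 0.0059] h 0.123/0.027 [55. 41.] z 0.048 [175, 169, 140] TRAY [-1.3 62. ]
[0.4409 0.4483] h 0.787/0.753 [58. 36.] z 0.041 [20, 129, 121] 
-135 0 ; -132 0 ; -129 1 [146 129 103]; -126 8 [160 138 101]; -123 9 [166 139  95]; -120 6 [161 134  91]; -117 12 [157 131  91]; -114 5 [149 126  89]; -111 8 [154 129  90]; -108 9 [146 123  87]; -105 7 [149 125  87]; -102 9 [151 128  89]; -99 5 [158 133  93]; -96 6 [165 138  97]; -93 9 [166 140  93]; -90 10 [143 132 108]
[... 851 characters left out ...]
  93]; 42 7 [172 171 148]; 45 7 [180 178 150]; 48 7 [176 166 136]; 51 9 [178 163 125]; 54 10 [181 166 130]; 57 8 [182 171 136]; 60 7 [180 170 137]; 63 6 [173 160 125]; 66 7 [179 166 131]; 69 8 [180 162 122]; 72 9 [180 173 139]; 75 9 [182 183 154]; 78 6 [165 164 142]; 81 3 [148 146 129]; 84 1 [87 55 50]; 87 4 [95 51 41]; 90 9 [110  63  48]; 93 10 [147  90  71]; 96 7 [156  96  77]; 99 8 [153  94  75]; 102 7 [153  93  75]; 105 8 [155  95  76]; 108 10 [154  94  76]; 111 10 [155  95  77]; 114 6 [156  98  78]; 117 7 [154  95  76]; 120 6 [149  90  73]; 123 7 [121  69  54]; 126 4 [130 101  94]; 129 0 ; 132 0 ; 135 0 ; cap 34 [ 0.63605919 -0.03371761  0.19549913] [ 0.64540351 -0.02225587  0.19832045]
```

View pics/t3c.png

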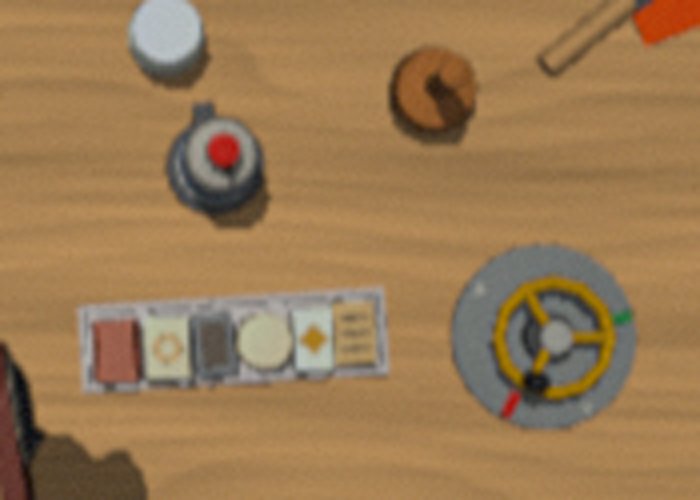

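```bash
sed -i 's/near=r<.062/near=(r<.062)\&(r>.028)\&(w[...,2]<.125)/; s/c=near&(np/c=(np/' h.py
python3 - <<'E'
from h import *
crank(5)
s=eyes.get_image("side"); w=cloud(s); I=s["image"].astype(int); m=np.zeros((384,512),bool); m[125:180,275:325]=1
k=m&(w[...,2]>.068)&(w[...,2]<.115)&(I.sum(-1)<220); print(k.sum(),w[k].mean(0).round(4))
b=cv2.resize(s["image"][140:185,265:335],(700,450),interpolation=cv2.INTER_CUBIC); cv2.imwrite("pics/s3c.png",b[...,::-1])
E
```

```text
z 27 [ 0.4478 -0.3178] 0.0437 150.2 0.0976
dark 22 [ 0.4464 -0.314 ] 0.0469 147.1 0.0929
dark2 25 [ 0.4472 -0.315 ] 0.0457 147.6 0.0947
green 19 [ 0.5053 -0.4114] 0.0745 -74.8
red 15 [ 0.4233 -0.3105] 0.0689 155.1
hub 33 [ 0.486  -0.3405]
0 [nan nan nan]<stdin>:4: RuntimeWarning: Mean of empty slice.
  ret = um.true_divide(
```

View pics/s3c.png

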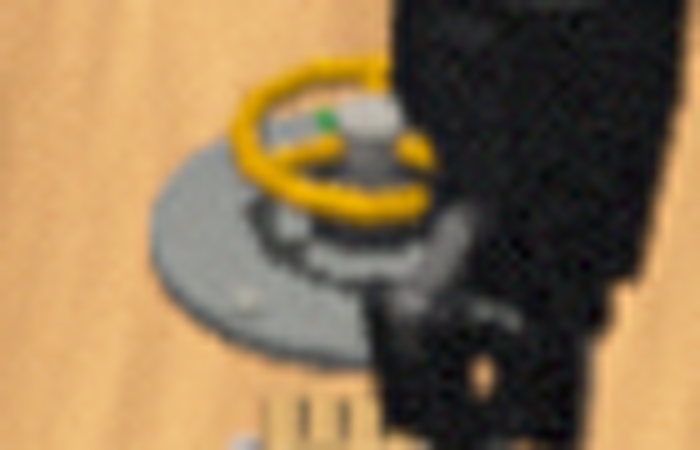

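Run:
```python
from h import *
o=ctrl.get_obs(); h=np.arctan2(*R.from_rotvec(o["tool_rot"]).as_matrix()[[1,0],[1,1]]); print(h); plan(.4465,-.320,.15,h)
```

```text
1.1228875477303175
turn(az shares) -0.0 q6end -1.74 shift shares [-3.744 -7.065  1.836] mm [-224.7 -423.9  110.2]
```

Emit:
{"method": "jog_arm", "body": {
  "commands": [-0.43, -0.82, 0, 0, 0, 0, 40, -0.43, -0.82, 0, 0, 0, 0, 40, -0.43, -0.82, 0, 0, 0, 0, 40, -0.43, -0.82, 0, 0, 0, 0, 40, -0.43, -0.82, 0, 0, 0, 0, 40, -0.43, -0.82, 0, 0, 0, 0, 40, -0.43, -0.82, 0, 0, 0, 0, 40, -0.43, -0.82, 0, 0, 0, 0, 40, -0.2, -0.35, 0.4, 0, 0, 0, 40, -0.1, -0.15, 0.5, 0, 0, 0, 40, 0, 0, 0.6, 0, 0, 0, 40, 0, 0, 0.34, 0, 0, 0, 40, 0, 0, 0, 0, 0, 0, 40, 0, 0, 0, 0, 0, 0, 40]
}}

```text
t: 79.22
tool_pos: [0.4475, -0.3196, 0.1514]
tool_rot: [0.695, 3.062, -0.002]
contact_force: [-0.2, 1.3, 0.2]
opening: 0.0403
grip_force: 0.0
```

Run:
```python
from h import *
wheel(); plan(.4465,-.320,.0705,1.123)
s=eyes.get_image("side"); w=cloud(s); I=s["image"].astype(int); m=np.zeros((384,512),bool); m[140:180,275:325]=1
k=m&(w[...,2]>.068)&(w[...,2]<.11)&(I.sum(-1)<220)&(w[...,1]<-.25); print(k.sum(),w[k].mean(0).round(4))
b=cv2.resize(s["image"][125:185,265:335],(700,600),interpolation=cv2.INTER_CUBIC); cv2.imwrite("pics/s4c.png",b[...,::-1])
```

```text
{'t': 79.225, 'q': [-0.7555, -0.0649, 1.8665, 0.0, 1.3376, -1.8798], 'tool_pos': [0.4475, -0.3196, 0.1514], 'tool_rot': [0.6951, 3.0615, -0.002], 'contact_force': [-0.2126, 1.2736, 0.2049], 'opening': 0.0403, 'grip_force': 0.0}
r 0.043391118685396905 ang 152.5332643403105 joint 0.043052659037936224 radial in tool [ 0.0434  0.0014 -0.0001]
turn(az shares) 0.01 q6end -1.74 shift shares [ 0.015 -0.012  1.348] mm [ 0.9 -0.7 80.9]
41 [ 0.4465 -0.3152  0.0863]
```

View pics/s4c.png

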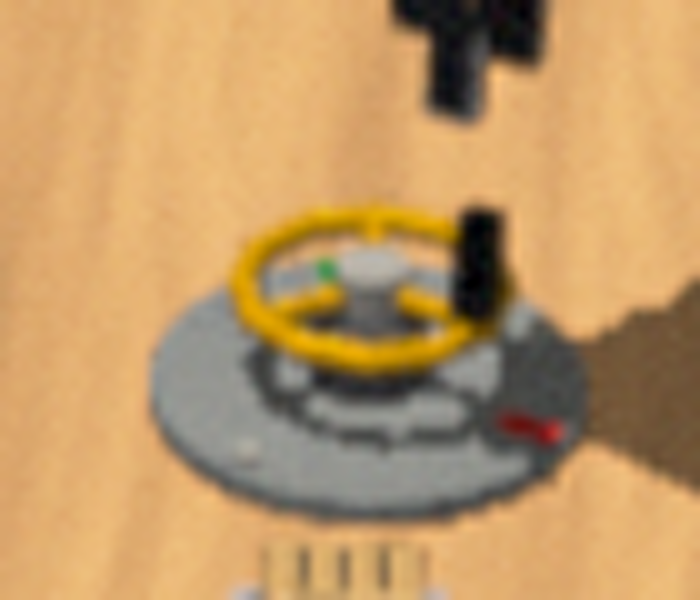

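Emit:
{"method": "jog_arm", "body": {
  "commands": [0.01, 0, 0.5, 0, 0, 0, 40, 0, 0, 0.5, 0, 0, 0, 40, 0, 0, 0.34, 0, 0, 0, 40, 0, 0, 0, 0, 0, 0, 10, 0, 0, 0, 0, 0, 0, 10, 0, 0, 0, 0, 0, 0, 10, 0, 0, 0, 0, 0, 0, 10, 0, -0.032, 0, 0, 0, -0.42, 10, 0, -0.031, 0, 0, 0, -0.42, 10, 0, 0, 0, 0, 0, 0, 10, 0, 0, 0, 0, 0, 0, 10]
}}

```text
t: 80.65
tool_pos: [0.4444, -0.3223, 0.0697]
tool_rot: [-0.567, -3.089, 0.0]
contact_force: [-5.1, 0.3, -0.5]
opening: 0.0184
grip_force: 26.1
```

Run:
```python
from h import *
wheel()
```

```text
{'t': 80.65, 'q': [-0.7627, 0.0308, 1.9198, -0.0006, 1.1916, -1.97], 'tool_pos': [0.4444, -0.3223, 0.0697], 'tool_rot': [-0.5674, -3.0891, 0.0002], 'contact_force': [-5.0793, 0.3439, -0.5443], 'opening': 0.0184, 'grip_force': 26.0915}
r 0.04507778615296755 ang 157.3644322841405 joint 6.241918178880884 radial in tool [0.0451 0.0014 0.    ]
```

Emit:
{"method": "jog_arm", "body": {
  "commands": [0, 0, 0, 0, 0, 0, 40, 0, 0, 0, 0, 0, 0, 40, 0, 0, 0, 0, 0, 0, 40, 0, 0, -0.5, 0, 0, 0, 40, 0, 0, -0.9, 0, 0, 0, 40, 0, 0, -0.9, 0, 0, 0, 40, 0, 0, -0.9, 0, 0, 0, 40, 0.34, 0.9, 0, 0, 0, 0, 40, 0.34, 0.9, 0, 0, 0, 0, 40, 0.34, 0.9, 0, 0, 0, 0, 40, 0.34, 0.9, 0, 0, 0, 0, 40, 0.34, 0.9, 0, 0, 0, 0, 40, 0.34, 0.9, 0, 0, 0, 0, 40, 0.34, 0.9, 0, 0, 0, 0, 40, 0.34, 0.9, 0, 0, 0, 0, 40, 0.34, 0.9, 0, 0, 0, 0, 40, 0.34, 0.9, 0, 0, 0, 0, 40, 0, 0, 0, 0, 0, 0, 40, 0, 0, 0, 0, 0, 0, 40]
}}

```text
t: 83.02
tool_pos: [0.4456, 0.2551, 0.2613]
tool_rot: [0.566, 3.09, -0.0]
contact_force: [0.5, -0.2, 1.2]
opening: 0.0399
grip_force: 0.0
```

Run:
```python
from h import *
crank(5); look("top4"); obs()
s=eyes.get_image("side"); w=cloud(s); I=s["image"].astype(int); m=np.zeros((384,512),bool); m[140:180,275:325]=1
k=m&(w[...,2]>.068)&(w[...,2]<.11)&(I.sum(-1)<220)&(w[...,1]<-.25); print(k.sum(),w[k].mean(0).round(4) if k.any() else "")
for t in stones(s,.036,.07): print(t[0].round(3),t[6].round(3),t[2].round(0))
m=(I[...,0]>130)&(I[...,1]<60)&(I[...,2]<60)&(w[...,2]>.15); P=w[m]; print("cap",m.sum(),P.mean(0),P.max(0))
```

```text
z 28 [ 0.4474 -0.3189] 0.0436 151.8 0.0972
dark 17 [ 0.4451 -0.3168] 0.0466 150.9 0.0969
dark2 22 [ 0.4459 -0.3181] 0.0453 151.9 0.0974
green 20 [ 0.5054 -0.4114] 0.0745 -74.8
red 15 [ 0.4233 -0.3104] 0.069 155.0
hub 34 [ 0.4866 -0.3407]
[ 0.4795 -0.1025] h -1.463/-1.477 [169.  53.] z 0.048 [152, 144, 120] TRAY [  0.1 -47. ]
[0.4662 0.0514] h -0.046/0.033 [56. 39.] z 0.047 [148, 94, 77] TRAY [  0.5 107.5]
[0.4683 0.0059] h 0.138/0.030 [55. 41.] z 0.047 [177, 171, 142] TRAY [-1.4 62. ]
[0.4493 0.459 ] h -0.054/0.730 [42. 30.] z 0.042 [35, 132, 122] 
{'t': 83.325, 'q': [0.3729, -0.2355, 1.8326, -0.0, 1.5442, -0.8333], 'tool_pos': [0.4459, 0.2541, 0.2615], 'tool_rot': [0.5694, 3.0892, 0.0003], 'contact_force': [0.198, 0.2307, -0.5814], 'opening': 0.04, 'grip_force': 0.0}
0 
[ 0.701 -0.202] 0.058 [41. 26.]
[ 0.501 -0.148] 0.048 [74. 24.]
[ 0.632 -0.012] 0.052 [70. 29.]
[0.468 0.033] 0.047 [110.  56.]
[0.44  0.451] 0.042 [58. 34.]
cap 48 [ 0.59005834 -0.01250419  0.23861475] [0.64505164 0.1698121  0.64375019]
```

```bash
python3 -c "
from station import job; print(job.finish_job())"
```

```text
the job is handed in; nothing more can be done
None
```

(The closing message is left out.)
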